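# Spread the heaped fossil casts in the drying tray

## Task

Slide the clear hand guard of the drying station all the way open, then spread the five heaped plaster fossil casts over the whole green tray in one even layer: all lying flat on the tray floor, at least 3 cm of clear space between any two, and at least one in every quarter of the tray. Then slide the guard fully shut again. Do not bump the lamp bar above the tray, and leave the clay tub, the glove box and the modelling tool where they are.

Things in the scene. Friction and masses are not known exactly. Their poses are not given: they have to be found in the camera images.
- dryer: fixed drying station. Origin: table level under the tray's centre; x away from the robot, y along the guard's track, z up. Green open tray, inside 190 (x) by 270 mm (y), floor at z = 12 mm, rim 6 mm thick, its top at z = 24. Posts 18 x 14 mm at x = 30, y = -172 and 172 mm carry the lamp bar. Guard track 10 mm high at x = -125, from y = -158 to 482 mm
- lamp: red lamp bar, fixed, crossing over the tray along the dryer's y: 40 mm wide (x), 370 mm long, 34 mm high. Origin: centre of its underside, 225 mm above the table, 30 mm beyond (+x) the tray's middle. It leaves no room for an upright gripper over the middle and rear of the tray
- guard (a joint): sliding hand guard on its track in front of the tray: m moved towards the dryer's +y (the robot's left); 0 = fully shut (in front of the tray), 0.32 = fully open; rubs with about 2 N and stays where it is left
- guard_knob (a point): middle of the black square knob (24 x 24 mm, 45 mm tall) on top of the guard at mid-width; this point is 19 mm below the knob's top, 170 mm above the table. The guard is an upright clear pane in an orange frame, 10 mm thick, 280 mm wide along y, 144 mm high
- cast1: off-white cast plaster fossil disc, a solid cylinder 34 mm across and 24 mm high with a spiral on its upper face, about 40 g. Origin: centre of its underside, z up. At the start it lies on the tray floor in the heap
- cast2: off-white cast plaster fossil disc, a solid cylinder 34 mm across and 24 mm high with a spiral on its upper face, about 40 g. Origin: centre of its underside, z up. At the start it lies on the tray floor in the heap
- cast3: off-white cast plaster fossil disc, a solid cylinder 34 mm across and 24 mm high with a spiral on its upper face, about 40 g. Origin: centre of its underside, z up. At the start it lies on the tray floor in the heap
- cast4: off-white cast plaster fossil disc, a solid cylinder 34 mm across and 24 mm high with a spiral on its upper face, about 40 g. Origin: centre of its underside, z up. At the start it lies on the tray floor in the heap
- cast5: off-white cast plaster fossil disc, a solid cylinder 34 mm across and 24 mm high with a spiral on its upper face, about 40 g. Origin: centre of its underside, z up. At the start it lies on top of the heap
- tub: white round plastic tub of brown clay lumps, bystander, 120 mm across the rim, 100 mm high. Origin: centre of its underside
- glovebox: blue and white glove box, bystander, 120 x 220 x 75 mm high. Origin: centre of its underside
- modeller: wooden modelling tool lying on the table, bystander, 170 mm long (its x), 16 mm wide, 14 mm high. Origin: under its middle

How it is judged:
By the outcome, as a careful person would: the job done as asked, in the order asked, and still so for the second after the job is handed in, with the robot touching nothing.
It also fails if it takes over 72 s, if anything falls off the work surface, if the arm or the gripper's body presses on something with over 40 N, if the wrist force passes 120 N, or if a joint passes its speed limit or range.

## Robot

A 7-joint arm with a two-finger parallel gripper is mounted at the origin on the work surface. World frame = base frame: x ahead of the robot, y to its left, z up, the work surface at z = 0. Lengths are in m, angles in rad, forces in N, time in s.
With the tool pointing down it reaches from about 0.425 to 0.925 m from the base axis. Payload 6.8 kg.
Tool frame: the origin (TCP) lies at the very end of the fingers, on their centre line; the grasp point (between the pads) lies bot.hold_point_z behind it (bot.hold_point_z is the distance from the TCP to the grasp point, in m); x points along the fingers, z is the direction in which the jaws open and shut, and the axes are right-handed (so a half turn about x gives the same grasp; the last joint's range is limited). The gripper opens to 85 mm and grips with 20 to 120 N. Pads are 22 mm wide; open, the fingers measure 114 mm over their backs; the gripper's body (76 mm by 85 mm) begins 54 mm behind the grasp point. The pads swing forward as they close: fully open they stand 13 mm farther back than shut.
Start: joints at [1.222, 0.477, 0.022, 1.555, -0.011, 1.109, -0.083], TCP at [0.161, -0.656, 0.231] pointing down, gripper open.
Joint ranges: [-2.96, 2.96], [-0.34, 2.1], [-1.41, 1.46], [0.24, 2.44], [-1.37, 4.51], [0.17, 1.92], [-2.96, 2.96]. Speed limits (rad/s): [2.39, 2.39, 3.14, 3.14, 3.14, 3.14, 3.14].

## Interface

Orientations are given as a unit quaternion [w, x, y, z].
In Python, from station import bot gives the robot as it stands.
- The arm moves only by the tool drive_tool, never from a script. Its arguments are lists of equal length, an entry for each row: "slide": the shift along the world's x, y, z in mm, a list of three; "turn": the turn, a rotation vector about the world's x, y, z in rad, a list of three; "gripper": the opening, from 0 (shut) to 1 (fully open). A call has 1 to 10 rows; each row is the pose to reach, as a shift and turn from the pose measured when the call began; what a row does not reach only later rows make up. A row lasts 1/10 s, in which the tool goes at most 50 mm and 8.59 degrees, less where a joint would pass 70% of its speed; a pose out of reach is approached as far as the arm can. A call with a gripper value outside its range is refused whole. The fingers move at their own pace and stop on an object; "squeeze" is the grip in N (left out, the last holds). Time passes only in rows, so rows that repeat a pose let the fingers close. It gives the time, the measured TCP pose, the force and the opening at its end, in the units of the state.
- bot.get_obs(): the state, without advancing time (a new reading comes with each control period).
- bot.read_camera(name): name is "side" or "top"; returns a dict with "color" (400x640x3 uint8, red, green, blue), "fovy" (degrees; the focal length in pixels is half the picture's height over the tangent of half this angle, whatever the lens; pixels are square), "cx", "cy" (the principal point, pixels), "dist_coeffs" ([k1, k2, p1, p2, k3] as OpenCV has them; the pictures are not rectified), "R" (3x3) and "t" (3): a world point X has camera coordinates R X + t. Camera axes: x right, y down, z forward; pixel columns grow to the right and rows downward; lengths in m; the calibration is good to about 2 mm. A picture is of the moment at which its call begins. There is no depth.
- bot.hand_in(): hands the job in, once; it reports no verdict.
The state is a dict: "t": time; "q": joint angles; "joint_vel": joint speeds; "joint_torque": joint torques, N m; "eef_pos": TCP position; "tool_rot": TCP orientation; "contact_force": force on the tool from outside, world axes, zero at the start; "torque": the same for the moment, N m; "gripper_width": opening from 0.0 (shut) to 1.0 (fully open).
Only numpy, scipy, OpenCV 4.12 (cv2) and the standard library are available. Lean on these libraries where they do the work, as an engineer would, in place of code of your own. Each camera call takes 0.05 s, during which the arm holds its last target.

## Working session

There is one attempt and no reset: what is moved stays moved. The work goes in short steps, Python scripts to look and compute and a tool call to move; the robot and the scene stay as the last step left them, time stands still between calls to the robot, and variables do not carry over. Pictures are saved under pics/ and viewed, and the job is handed in when it is done.

Besides the shell and the picture viewer there is one more tool, called as a command line: name --argument value ..., lists and objects as JSON in quotes. drive_tool: Moves the arm, as the interface text tells. Its arguments: {"type":"object","properties":{"slide":{"type":"array"},"turn":{"type":"array"},"gripper":{"type":"array"},"squeeze":{"type":"number"}},"required":["slide","turn","gripper"]}

```bash
ls; mkdir -p pics; python3 - <<'E'
from station import bot
import cv2
o=bot.get_obs();print(o, bot.hold_point_z)
for n in("side","top"):
    c=bot.read_camera(n);cv2.imwrite(f"pics/{n}0.png",c["color"][:,:,::-1])
    print(n,{k:v for k,v in c.items() if k!="color"})
E
```

```text
pics
{'t': 0.0, 'q': array([ 1.22189652,  0.47776994,  0.02232315,  1.55642347, -0.01148366,
        1.10931554, -0.08310056]), 'joint_vel': array([ 0.00158127, -0.00106684, -0.00031256,  0.00160275, -0.0003419 ,
       -0.00016319, -0.00048341]), 'joint_torque': array([-6.51909286e-04, -5.96455657e+01,  1.60781264e+00, -2.81200057e+01,
        1.24617299e-02,  9.37139470e-03, -7.09474591e-06]), 'eef_pos': array([ 0.16082694, -0.65496193,  0.23035745]), 'tool_rot': array([ 0.55591788,  0.43666383,  0.5569705 , -0.43596316]), 'contact_force': array([-0.61341931, -0.24198724, -0.45924519]), 'torque': array([-0.03834726, -0.00633041, -0.00091689]), 'gripper_width': 1.0021463547241642} 0.0187
side {'fovy': 42.09820205088165, 'cx': 326.7963505951402, 'cy': 212.62414893996484, 'dist_coeffs': array([0.05928217, 0.        , 0.        , 0.        , 0.        ]), 'R': array([[ 0.98798757, -0.15449779, -0.0033169 ],
       [-0.10544109, -0.65827619, -0.74535537],
       [ 0.11297233,  0.73675158, -0.66665911]]), 't': array([-0.56175637,  0.12936294,  1.55614517])}
top {'fovy': 46.74393770670281, 'cx': 321.00021637638827, 'cy': 201.78915413695222, 'dist_coeffs': array([0.00266324, 0.        , 0.        , 0.        , 0.        ]), 'R': array([[ 0.02433666, -0.99934761, -0.02668492],
       [-0.9954525 , -0.02176545, -0.09273931],
       [ 0.092098  ,  0.02882053, -0.99533278]]), 't': array([-0.07624334,  0.5783083 ,  1.31724561])}
```

View pics/side0.png

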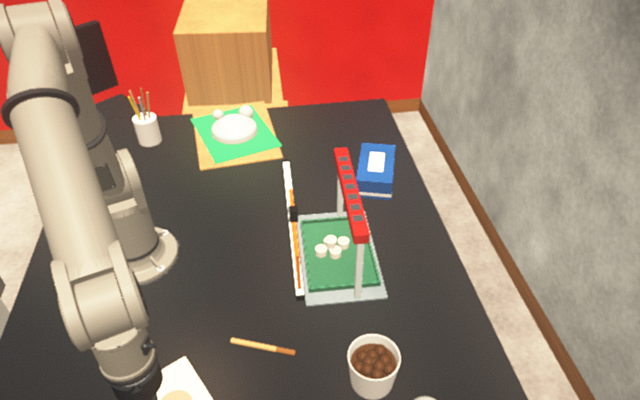

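View pics/top0.png

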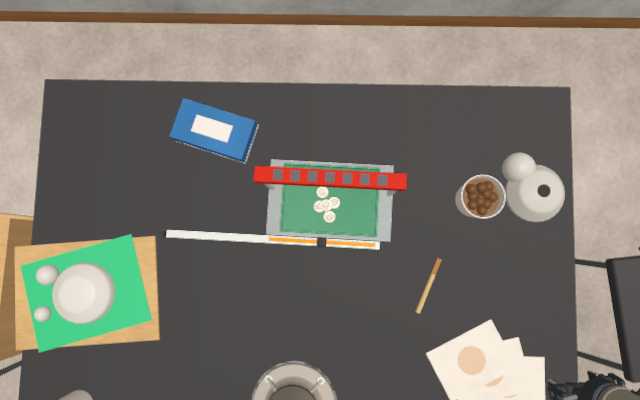

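```bash
cat > h.py <<'E'
import numpy as np, cv2
from station import bot
def K(c):
    f=200/np.tan(np.radians(c["fovy"]/2)); return np.array([[f,0,c["cx"]],[0,f,c["cy"]],[0,0,1]])
def plane(c,uv,z):
    p=cv2.undistortPoints(np.array(uv,float).reshape(-1,1,2),K(c),c["dist_coeffs"]).reshape(-1,2)
    d=np.c_[p,np.ones(len(p))]@c["R"]; o=-c["R"].T@c["t"]
    return o+d*((z-o[2])/d[:,2])[:,None]
def tri(cs,uvs):
    A=[];b=[]
    for c,uv in zip(cs,uvs):
        p=cv2.undistortPoints(np.array(uv,float).reshape(1,1,2),K(c),c["dist_coeffs"]).ravel()
        for i in range(2):
            A.append(c["R"][i]-p[i]*c["R"][2]); b.append(p[i]*c["t"][2]-c["t"][i])
    return np.linalg.lstsq(np.array(A),np.array(b),rcond=None)[0]
def proj(c,X):
    return cv2.projectPoints(np.array(X,float).reshape(-1,3),cv2.Rodrigues(c["R"])[0],c["t"],K(c),c["dist_coeffs"])[0].reshape(-1,2)
def snap(tag,top=(255,150,410,255),side=(270,130,410,310)):
    r={}
    for n,b in(("top",top),("side",side)):
        c=bot.read_camera(n); r[n]=c
        im=c["color"][b[1]:b[3],b[0]:b[2],::-1]
        s=min(790//im.shape[1],590//im.shape[0])
        cv2.imwrite(f"pics/{n}_{tag}.png",cv2.resize(im,None,fx=s,fy=s,interpolation=cv2.INTER_CUBIC)); print(n,"crop",b,"scale",s)
    return r
E
python3 - <<'E'
from h import *
r=snap("a"); c=r["top"]
g=c["color"].astype(int)
hsv=cv2.cvtColor(c["color"],cv2.COLOR_RGB2HSV)
m=cv2.inRange(hsv,(60,80,40),(90,255,255)); m[:,:260]=0;m[:,400:]=0; m[:150]=0
cnt=max(cv2.findContours(m,0,2)[0],key=cv2.contourArea)
print(cv2.boundingRect(cnt),cv2.minAreaRect(cnt))
E
```

```text
top crop (255, 150, 410, 255) scale 5
side crop (270, 130, 410, 310) scale 3
(280, 185, 98, 51) ((329.0323181152344, 210.41845703125), (96.29595947265625, 45.984649658203125), 3.1798300743103027)
```

View pics/top_a.png

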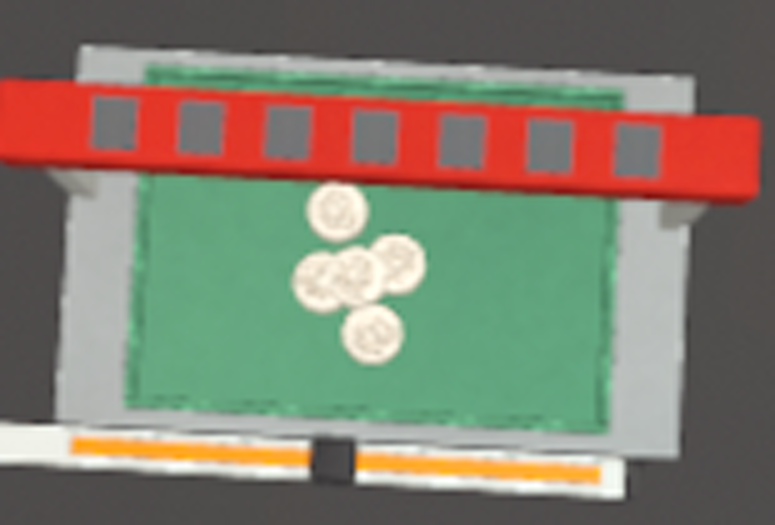

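View pics/side_a.png

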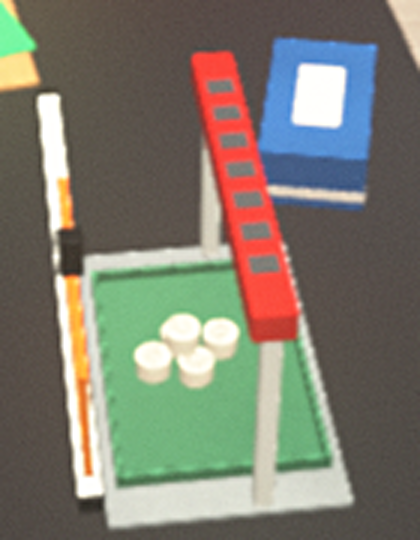

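```bash
python3 - <<'E'
from h import *
c=bot.read_camera("top");s=bot.read_camera("side")
T=lambda l:[(255+(u+.5)/5-.5,150+(v+.5)/5-.5) for u,v in l]
S=lambda l:[(270+(u+.5)/3-.5,130+(v+.5)/3-.5) for u,v in l]
# local order: rear-left, rear-right, front-left, front-right
L=np.array([[.095,.135],[.095,-.135],[-.095,.135],[-.095,-.135]])
for z in(.012,.024):
  P=plane(c,T([(146,68),(624,92),(126,408),(608,434)]),z)[:,:2]
  a=P.mean(0);H=(L-L.mean(0)).T@(P-a);U,_,V=np.linalg.svd(H);R=V.T@U.T
  print("top",z,P.round(4).tolist(),a,np.arctan2(R[1,0],R[0,0]),(P-a-L@R.T).round(4).tolist())
P=plane(s,S([(118,480),(332,460),(93,272)]),.024);print("side FR,RR,FL",P.round(4))
k=tri([c,s],[T([(333,440)])[0],S([(69,230)])[0]]);print("knob top~",k)
b=T([(0,80),(760,120),(757,202),(0,165)]);print("lamp top z.259",plane(c,b,.259).round(4))
print("casts", plane(c,T([(337,211),(397,263),(322,282),(372,333)]),.036).round(4), plane(c,T([(357,276)]),.060).round(4))
print("casts side", plane(s,S([(221,329),(182,324),(154,352),(197,359)]),.036).round(4))
E
```

```text
top 0.012 [[0.6935, 0.0505], [0.6848, -0.2319], [0.4923, 0.0558], [0.4838, -0.2252]] [ 0.58860557 -0.08766938] -0.03032977480663873 [[0.0059, 0.0061], [0.0053, -0.0064], [-0.0055, 0.0057], [-0.0057, -0.0054]]
top 0.024 [[0.6914, 0.0492], [0.6827, -0.2307], [0.492, 0.0544], [0.4836, -0.2241]] [ 0.5874294  -0.08779288] -0.030329774806638666 [[0.0049, 0.0049], [0.0044, -0.0051], [-0.0046, 0.0044], [-0.0048, -0.0042]]
side FR,RR,FL [[ 0.4835 -0.2288  0.024 ]
 [ 0.6819 -0.2363  0.024 ]
 [ 0.4938  0.0534  0.024 ]]
knob top~ [ 0.46860422 -0.07013149  0.19296903]
lamp top z.259 [[ 0.6429  0.0934  0.259 ]
 [ 0.6307 -0.2732  0.259 ]
 [ 0.5911 -0.2721  0.259 ]
 [ 0.6014  0.0919  0.259 ]]
casts [[ 0.608  -0.0653  0.036 ]
 [ 0.5786 -0.1006  0.036 ]
 [ 0.5667 -0.0577  0.036 ]
 [ 0.5379 -0.0871  0.036 ]] [[ 0.5685 -0.0782  0.06  ]]
casts side [[ 0.6089 -0.0631  0.036 ]
 [ 0.5716 -0.05    0.036 ]
 [ 0.5383 -0.0843  0.036 ]
 [ 0.5783 -0.1003  0.036 ]]
```

```bash
python3 - <<'E'
from h import *
from scipy.spatial.transform import Rotation as Ro
o=bot.get_obs();R=Ro.from_quat(o["tool_rot"],scalar_first=True);print(R.as_matrix().round(3))
for s in(1,-1):
    z=s*np.array([.03,.9995,0]);x=np.array([0,0,-1.]);G=Ro.from_matrix(np.c_[x,np.cross(z,x),z])
    print(s,(G*R.inv()).as_rotvec())
c=bot.read_camera("top")
hsv=cv2.cvtColor(c["color"],cv2.COLOR_RGB2HSV)
g=c["color"][230:252,305:340].max(2);print(g)
print(proj(c,[[.463,-.084,.189]]), plane(c,[(321.3,241)],.189))
E
```

```text
[[-0.     0.971  0.238]
 [ 0.001  0.238 -0.971]
 [-1.    -0.    -0.001]]
1 [ 1.81000170e-04 -8.26477209e-04  2.87076631e+00]
-1 [-5.72264883e-04 -1.25327159e-04 -2.70826218e-01]
[[151 159 157 152 148 159 169 170 169 168 167 168 169 168 168 169 169 169
  169 169 169 167 166 166 166 166 167 167 167 166 166 166 167 168 168]
 [159 162 162 163 163 166 169 179 186 175 165 163 164 162 160 161 156 146
  150 158 158 151 146 157 166 166 168 168 167 167 167 167 167 167 167]
 [164 158 152 169 183 177 170 174 179 175 168 164 165 164 163 163 160 156
  157 161 160 162 163 164 167 177 183 174 164 162 161 159 158 159 152]
 [181 180 179 183 187 179 168 169 165 164 159 151 149 148 150 149 156 163
  165 158 151 169 184 178 170 174 177 171 164 164 163 163 162 162 159]
 [188 188 188 188 188 186 183 184 182 182 181 180 179 178 178 178 179 182
  183 181 177 182 187 178 166 162 157 160 156 149 148 149 149 150 156]
 [188 188 188 188 188 188 189 189 189 189 189 189 188 187 188 187 188 188
  188 187 186 187 188 185 181 180 178 179 178 175 175 175 176 175 176]
 [162 165 177 186 190 192 190 187 190 191 191 190 18
[... 1638 characters left out ...]
  75  81  87  87  89  98 111 118 133 145 148 152]
 [ 79  78  77  78  79  80  80  80  80  79  80  80  81  80  80  78  80  80
   80  81  79  80  81  80  80  80  80  80  80  80  80  81  81  81  81]
 [ 79  79  79  80  79  81  80  80  80  80  79  80  80  81  80  80  81  80
   81  80  80  79  80  80  81  80  80  80  80  81  79  80  80  81  80]
 [ 80  78  78  78  80  81  79  80  80  81  80  80  81  80  81  80  80  80
   80  81  80  81  81  80  79  80  80  80  80  80  80  80  80  80  80]
 [ 78  79  78  80  80  80  80  80  79  80  80  81  80  81  80  80  80  80
   79  80  80  80  80  80  80  80  79  81  81  81  79  80  80  80  80]]
[[326.51194359 242.04554669]] [[ 0.46531373 -0.07076662  0.189     ]]
```

drive_tool --slide '[[22,40,0],[44,80,0],[66,120,0],[88,160,0],[110,200,0],[132,240,0],[154,280,0],[176,320,0],[198,360,0],[220,390,0]]' --turn '[[0,0,-0.03],[0,0,-0.06],[0,0,-0.09],[0,0,-0.12],[0,0,-0.15],[0,0,-0.18],[0,0,-0.21],[0,0,-0.24],[0,0,-0.27],[0,0,-0.27]]' --gripper '[0,0,0,0,0,0,0,0,0,0]'

```text
t: 1.35
eef_pos: [0.3816, -0.2629, 0.2314]
tool_rot: [0.493, 0.507, 0.493, -0.507]
contact_force: [0.7, -0.9, 0.1]
gripper_width: 0.001
```

drive_tool --slide '[[22,37,0],[44,74,0],[64,108,0],[79,128,-20],[79,128,-50],[79,128,-66],[79,128,-66]]' --turn '[[0,0,0],[0,0,0],[0,0,0],[0,0,0],[0,0,0],[0,0,0],[0,0,0]]' --gripper '[0,0,0,0,0,0,0]'

```text
t: 2.05
eef_pos: [0.459, -0.1344, 0.1635]
tool_rot: [-0.492, -0.506, -0.494, 0.508]
contact_force: [-0.6, -0.0, 0.6]
gripper_width: 0.004
```

```bash
python3 - <<'E'
from h import *
snap("b")
print(bot.get_obs()["q"].round(3))
E
```

```text
top crop (255, 150, 410, 255) scale 5
side crop (270, 130, 410, 310) scale 3
[ 0.414  0.257 -0.298  2.06   0.1    0.838 -1.541]
```

View pics/side_b.png

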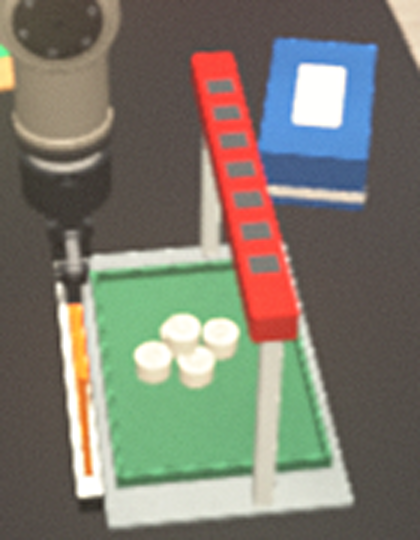

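drive_tool --slide '[[3,20,0],[3,35,0],[4,50,0],[4,70,0],[5,100,0],[6,130,0],[7,160,0],[8,190,0],[9,220,0],[10,250,0]]' --turn '[[0,0,0],[0,0,0],[0,0,0],[0,0,0],[0,0,0],[0,0,0],[0,0,0],[0,0,0],[0,0,0],[0,0,0]]' --gripper '[0,0,0,0,0,0,0,0,0,0]'

```text
t: 3.15
eef_pos: [0.4718, 0.1149, 0.1675]
tool_rot: [0.493, 0.508, 0.491, -0.507]
contact_force: [1.0, -3.7, 1.8]
gripper_width: -0.002
```

drive_tool --slide '[[1,25,0],[1,50,0],[2,70,0],[2,82,0],[2,88,0],[2,92,0],[2,92,0]]' --turn '[[0,0,0],[0,0,0],[0,0,0],[0,0,0],[0,0,0],[0,0,0],[0,0,0]]' --gripper '[0,0,0,0,0,0,0]'

```text
t: 3.85
eef_pos: [0.474, 0.2069, 0.1678]
tool_rot: [0.493, 0.508, 0.491, -0.507]
contact_force: [-1.1, -0.5, 0.0]
gripper_width: 0.002
```

drive_tool --slide '[[0,3,0],[0,6,0],[0,9,0],[0,9,0]]' --turn '[[0,0,0],[0,0,0],[0,0,0],[0,0,0]]' --gripper '[0,0,0,0]'

```text
t: 4.25
eef_pos: [0.474, 0.2098, 0.1676]
tool_rot: [-0.494, -0.507, -0.488, 0.511]
contact_force: [-2.7, -16.2, 12.0]
gripper_width: 0.001
```

```bash
python3 - <<'E'
from h import *
snap("c",(150,150,400,260),(250,100,410,310))
E
```

```text
top crop (150, 150, 400, 260) scale 3
side crop (250, 100, 410, 310) scale 2
```

View pics/side_c.png

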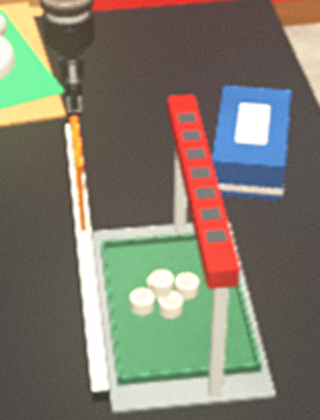

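View pics/top_c.png

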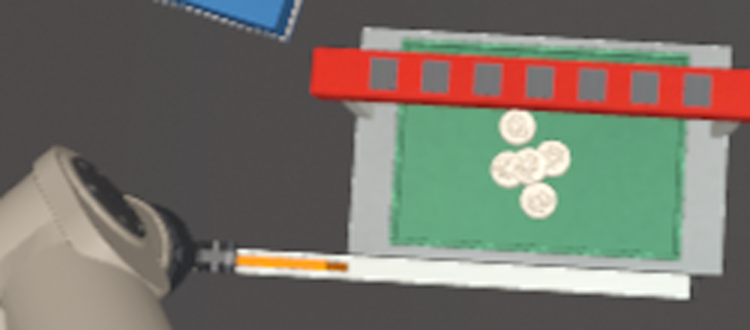

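drive_tool --slide '[[0,-20,0],[0,-55,2],[0,-95,2],[0,-135,2],[0,-175,2],[5,-215,0],[15,-250,-5],[30,-275,-15],[50,-288,-30],[70,-288,-50]]' --turn '[[0,0,0],[0,-0.06,0],[0,-0.12,0],[0,-0.18,0],[-0.01,-0.24,0],[-0.01,-0.3,0],[-0.01,-0.36,0],[-0.01,-0.42,0],[-0.015,-0.48,0],[-0.016,-0.52,0]]' --gripper '[0,0,0,0,0,0.3,0.65,0.65,0.65,0.65]'

```text
t: 5.35
eef_pos: [0.52, -0.083, 0.1362]
tool_rot: [0.6, 0.602, 0.351, -0.393]
contact_force: [0.4, 0.2, -0.4]
gripper_width: 0.646
```

```bash
cat >> h.py <<'E'
from scipy.spatial.transform import Rotation as Ro
def st():
    o=bot.get_obs();M=Ro.from_quat(o["tool_rot"],scalar_first=True).as_matrix()
    p=o["eef_pos"];d=p[:2]-[.588,-.088];l=np.array([d[0]-.03*d[1],.03*d[0]+d[1]])
    print("t",o["t"],"q",o["q"].round(2),"p",p.round(4),"loc",l.round(4),"ax",M[:,0].round(3),"jaw",M[:,2].round(3),"F",o["contact_force"].round(1))
E
python3 -c "
from h import *
st()"
```

```text
t 5.35 q [ 0.38  0.22 -0.4   2.32  0.73  0.2  -2.29] p [ 0.52   -0.083   0.1362] loc [-0.0681  0.0029] ax [ 0.445 -0.049 -0.894] jaw [-0.052 -0.998  0.029] F [ 0.4  0.2 -0.4]
```

```bash
cat >> h.py <<'E'
def go(lx,ly,z,th,yaw=-.03):
    "shift mm and rotvec from now to local target"
    o=bot.get_obs();R=Ro.from_quat(o["tool_rot"],scalar_first=True);t=np.radians(th)
    f=np.array([np.cos(yaw),np.sin(yaw),0]);x=np.sin(t)*f-np.cos(t)*np.array([0,0,1]);zz=-np.array([-np.sin(yaw),np.cos(yaw),0])
    G=Ro.from_matrix(np.c_[x,np.cross(zz,x),zz]);rv=(G*R.inv()).as_rotvec()
    w=np.array([.588+.9995*lx+.03*ly,-.088-.03*lx+.9995*ly,z])
    print("shift",((w-o["eef_pos"])*1000).round(0),"turn",rv.round(3))
E
python3 -c "
from h import *
go(-.016,.0095,.075,30);go(-.016,.0095,.046,30)"
```

```text
shift [ 52.   5. -61.] turn [ 0.026 -0.061  0.023]
shift [ 52.   5. -90.] turn [ 0.026 -0.061  0.023]
```

drive_tool --slide '[[20,2,-15],[40,5,-35],[52,5,-55],[52,5,-70],[52,5,-70]]' --turn '[[0.01,-0.02,0.01],[0.026,-0.04,0.023],[0.026,-0.06,0.023],[0.026,-0.06,0.023],[0.026,-0.06,0.023]]' --gripper '[0.65,0.65,0.65,0.65,0.65]'

```text
t: 5.85
eef_pos: [0.5467, -0.0703, 0.0455]
tool_rot: [0.605, 0.585, 0.38, -0.383]
contact_force: [-1.5, 2.9, -4.0]
gripper_width: 0.649
```

```bash
python3 -c "
from h import *
st();snap('d');go(-.016,.0095,.046,30)"
```

```text
t 5.85 q [ 0.93  0.75 -1.14  2.26  1.61  0.65 -2.92] p [ 0.5467 -0.0703  0.0455] loc [-0.0418  0.0165] ax [ 0.417 -0.018 -0.909] jaw [ 0.011 -1.     0.025] F [-1.5  2.9 -4. ]
top crop (255, 150, 410, 255) scale 5
side crop (270, 130, 410, 310) scale 3
shift [24. -6.  1.] turn [ 0.012 -0.093 -0.031]
```

View pics/side_d.png

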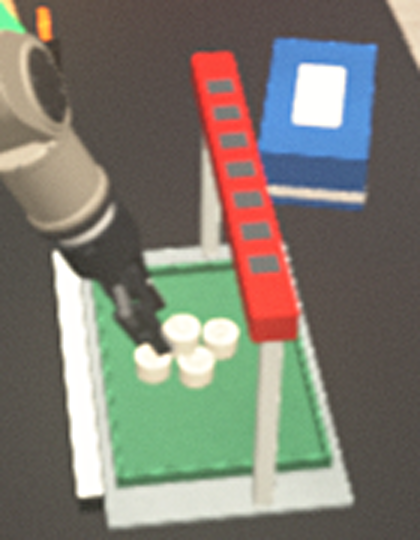

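View pics/top_d.png

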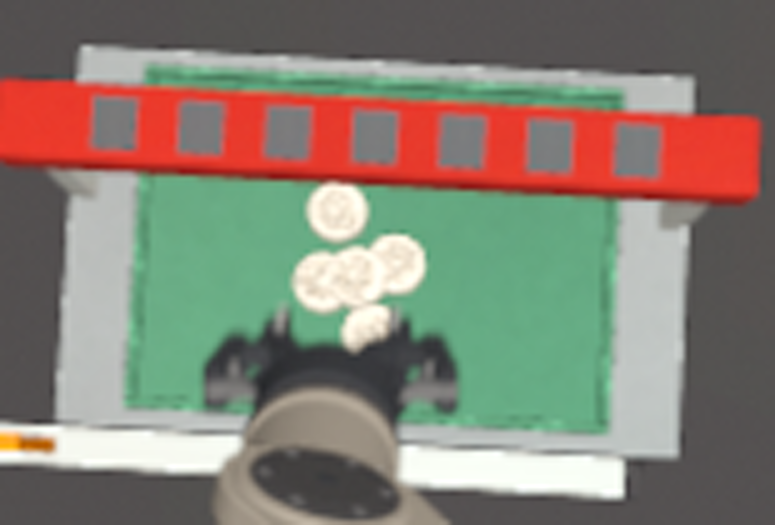

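```bash
cat > fit.py <<'E'
import numpy as np, itertools
from scipy.optimize import least_squares
from scipy.spatial.transform import Rotation as Ro
D=[([1.2219,.4778,.0223,1.5564,-.0115,1.1093,-.0831],[.16083,-.65496,.23036],[.5559,.4367,.557,-.436]),
([0.414,.257,-.298,2.06,.1,.838,-1.541],[.459,-.1344,.1635],[-.492,-.506,-.494,.508]),
([.38,.22,-.40,2.32,.73,.2,-2.29],[.52,-.083,.1362],[.6,.602,.351,-.393]),
([.93,.75,-1.14,2.26,1.61,.65,-2.92],[.5467,-.0703,.0455],[.605,.585,.38,-.383])]
E=lambda a,q:Ro.from_euler(a,q)
best=[]
for s in itertools.product((1,-1),repeat=5): # s1,s3,s5,s7 and global bend
  def rots(q):
    out=[];R=Ro.identity()
    for i,(a,sg) in enumerate(zip("zyzyzyz",(s[0],1,s[1],1,s[2],1,s[3]))):
        R=R*E(a,sg*q[i]); out.append(R)
    return out
  # orientation: R_meas = Rz(a0) * chain * C
  def res(p):
    r=[]
    for q,_,w in D:
        M=Ro.from_quat(w,scalar_first=True)
        P=E("z",p[0])*rots(q)[-1]*Ro.from_rotvec(p[1:4])
        r+=list((P*M.inv()).as_rotvec())
    return r
  for a0 in (0,1.57,3.14,-1.57):
   for c0 in ([0,0,0],[0,-1.57,0],[2.1,0,0],[1.2,-1.2,1.2]):
    f=least_squares(res,[a0]+c0); best.append((f.cost,s,f.x))
best.sort(key=lambda b:b[0])
for b in best[:6]:print(b[0],b[1],b[2].round(3))
E
python3 fit.py
```

```text
4.9819377198691524e-05 (-1, -1, -1, -1, 1) [ 0.005  0.005 -1.571  0.004]
4.9819377198691524e-05 (-1, -1, -1, -1, -1) [ 0.005  0.005 -1.571  0.004]
4.9819377198692404e-05 (-1, -1, -1, -1, 1) [ 0.005  0.005 -1.571  0.004]
4.9819377198692404e-05 (-1, -1, -1, -1, -1) [ 0.005  0.005 -1.571  0.004]
4.981937719869255e-05 (-1, -1, -1, -1, 1) [ 0.005  0.005 -1.571  0.004]
4.981937719869255e-05 (-1, -1, -1, -1, -1) [ 0.005  0.005 -1.571  0.004]
```

```bash
cat >> fit.py <<'E'
print("----")
s=(-1,1,-1,1,-1,1,-1)
def rots(q):
    out=[];R=Ro.identity()
    for a,sg,x in zip("zyzyzyz",s,q):
        R=R*E(a,sg*x); out.append(R.as_matrix())
    return out
names=["h","y2","z3","x3","y4","z5","x5","y6","z7","x6"]
def cols(q):
    r=rots(q); X,Y,Z=np.eye(3)
    return np.c_[Z,r[1]@Y,r[2]@Z,r[2]@X,r[3]@Y,r[4]@Z,r[4]@X,r[5]@Y,r[6]@Z,r[5]@X]
A=np.vstack([cols(q) for q,_,_ in D]);b=np.hstack([p for _,p,_ in D])
for lam in(1e-4,1e-3,1e-2):
    x=np.linalg.solve(A.T@A+lam*np.eye(10),A.T@b);print(lam,dict(zip(names,x.round(3))),abs(A@x-b).max().round(4))
E
python3 fit.py|sed -n '/----/,$p'
```

```text
----
0.0001 {'h': np.float64(0.278), 'y2': np.float64(-0.03), 'z3': np.float64(0.547), 'x3': np.float64(-0.007), 'y4': np.float64(-0.025), 'z5': np.float64(0.477), 'x5': np.float64(-0.002), 'y6': np.float64(-0.007), 'z7': np.float64(0.326), 'x6': np.float64(0.002)} 0.0004
0.001 {'h': np.float64(0.262), 'y2': np.float64(-0.028), 'z3': np.float64(0.546), 'x3': np.float64(0.001), 'y4': np.float64(-0.025), 'z5': np.float64(0.471), 'x5': np.float64(-0.005), 'y6': np.float64(-0.01), 'z7': np.float64(0.312), 'x6': np.float64(0.005)} 0.002
0.01 {'h': np.float64(0.173), 'y2': np.float64(-0.015), 'z3': np.float64(0.524), 'x3': np.float64(0.058), 'y4': np.float64(-0.029), 'z5': np.float64(0.428), 'x5': np.float64(-0.022), 'y6': np.float64(-0.02), 'z7': np.float64(0.222), 'x6': np.float64(0.025)} 0.0151
```

```bash
cat > kin.py <<'E'
import io,contextlib
with contextlib.redirect_stdout(io.StringIO()):
    from fit import *
P=np.linalg.solve(A.T@A+1e-4*np.eye(10),A.T@b)
lo=np.array([-2.96,-.34,-1.41,.24,-1.37,.17,-2.96]);hi=np.array([2.96,2.1,1.46,2.44,4.51,1.92,2.96])
C=Ro.from_euler("y",-np.pi/2).as_matrix()
def fk(q): return cols(q)@P, rots(q)[-1]@C
def targ(lx,ly,z,th,sg,yaw=-.03):
    t=np.radians(th);f=np.array([np.cos(yaw),np.sin(yaw),0]);x=np.sin(t)*f-np.cos(t)*np.array([0,0,1]);zz=sg*np.array([-np.sin(yaw),np.cos(yaw),0])
    return np.array([.588+.9995*lx+.03*ly,-.088-.03*lx+.9995*ly,z]),np.c_[x,np.cross(zz,x),zz]
def ik(T,q0,wm=0.02):
    p,R=T;c=(lo+hi)/2;h=(hi-lo)/2
    def r(q):
        pp,RR=fk(q)
        u=(q-c)/h
        return np.r_[(pp-p)*20,Ro.from_matrix(RR@R.T).as_rotvec()*5,wm*np.maximum(abs(u)-.6,0)*5,0.003*(q-q0)]
    return least_squares(r,np.clip(q0,lo+.02,hi-.02),bounds=(lo,hi))
if __name__=="__main__":
    rng=np.random.default_rng(0)
    for T in [(-.016,.0095,.046,20),(-.016,.0095,.046,30),(-.05,-.08,.022,10),(-.05,-.08,.022,25),(-.05,.08,.022,25),(.04,.08,.022,30),(.04,.08,.022,40),(.05,.08,.022,45),(.04,-.08,.022,35),(.05,-.08,.022,45)]:
      for sg in(1,-1):
        best=None
        for k in range(12):
            q0=np.array([.4,.4,-.3,2,0.1,.7,0])+rng.normal(0,.5,7); q0[6]+=rng.choice([0,1.57,-1.57])
            f=ik(targ(*T,sg),q0); q=f.x; pp,RR=fk(q); e=np.linalg.norm(pp-targ(*T,sg)[0]);er=np.linalg.norm(Ro.from_matrix(RR@targ(*T,sg)[1].T).as_rotvec())
            m=np.minimum(q-lo,hi-q).min()
            if e<.003 and er<.03 and (best is None or m>best[0]): best=(m,q)
        print(T,sg,None if best is None else (round(best[0],2),best[1].round(2)))
E
python3 kin.py
```

```text
(-0.016, 0.0095, 0.046, 20) 1 (np.float64(0.28), array([ 0.75,  0.64, -0.89,  2.16,  1.27,  0.5 ,  0.46]))
(-0.016, 0.0095, 0.046, 20) -1 (np.float64(0.28), array([ 0.73,  0.62, -0.86,  2.16,  1.25,  0.47, -2.67]))
(-0.016, 0.0095, 0.046, 30) 1 (np.float64(0.17), array([ 0.81,  0.66, -0.93,  2.27,  1.88,  0.48, -0.09]))
(-0.016, 0.0095, 0.046, 30) -1 (np.float64(0.0), array([ 1.08,  1.06, -1.41,  2.26,  1.82,  0.96, -2.96]))
(-0.05, -0.08, 0.022, 10) 1 (np.float64(0.37), array([ 0.87,  0.68, -0.84,  2.07,  0.92,  0.59,  0.95]))
(-0.05, -0.08, 0.022, 10) -1 (np.float64(0.31), array([ 0.71,  0.6 , -0.62,  2.08,  0.71,  0.48, -2.03]))
(-0.05, -0.08, 0.022, 25) 1 (np.float64(0.2), array([ 1.05,  0.74, -0.98,  2.24,  1.67,  0.46,  0.32]))
(-0.05, -0.08, 0.022, 25) -1 (np.float64(0.15), array([ 1.07,  0.75, -1.02,  2.24,  1.67,  0.49, -2.81]))
(-0.05, 0.08, 0.022, 25) 1 (np.float64(0.13), array([ 0.59,  0.64, -0.86,  2.31,  1.77,  0.52, -0.18]))
(-0.05, 0.08, 0.022, 25) -1 (np.float64(0.05), array([ 0.52,  0.6 , -0.77,  2.31,  1.79,  0.45,  2.91]))
(0.04, 0.08, 0.022, 30) 1 (np.float64(0.2
[... 296 characters left out ...]
(np.float64(0.15), array([ 0.08,  0.61, -0.23,  2.29,  2.74,  0.48,  1.92]))
(0.05, 0.08, 0.022, 45) 1 (np.float64(0.15), array([ 0.59,  0.84, -0.86,  2.29,  2.47,  0.81, -0.67]))
(0.05, 0.08, 0.022, 45) -1 (np.float64(0.13), array([ 0.12,  0.66, -0.27,  2.31,  2.79,  0.63,  1.89]))
(0.04, -0.08, 0.022, 35) 1 (np.float64(0.28), array([ 0.99,  0.83, -0.94,  2.16,  2.09,  0.47, -0.02]))
(0.04, -0.08, 0.022, 35) -1 (np.float64(0.24), array([-0.09,  0.64,  0.43,  2.2 ,  4.02,  0.44,  0.78]))
(0.05, -0.08, 0.022, 45) 1 (np.float64(0.22), array([ 0.96,  0.86, -0.86,  2.22,  2.67,  0.56, -0.54]))
(0.05, -0.08, 0.022, 45) -1 (np.float64(0.2), array([ 0.55,  0.68, -0.33,  2.24,  3.21,  0.51,  1.84]))
```

drive_tool --slide '[[0,0,20],[0,0,45],[0,0,45],[0,0,45],[0,0,45],[0,0,45],[0,0,45],[0,0,45],[0,0,45],[0,0,45]]' --turn '[[0,0,0],[-0.04,0,0.09],[-0.1,0,0.218],[-0.16,0.01,0.345],[-0.22,0.01,0.48],[-0.28,0.01,0.61],[-0.34,0.01,0.74],[-0.4,0.02,0.87],[-0.46,0.02,1.0],[-0.52,0.02,1.13]]' --gripper '[0.65,0.65,0.65,0.65,0.65,0.65,0.65,0.65,0.65,0.65]'

```text
t: 6.95
eef_pos: [0.5479, -0.0721, 0.0901]
tool_rot: [0.831, 0.125, 0.534, -0.091]
contact_force: [-0.6, -0.3, -0.2]
gripper_width: 0.65
```

```bash
sed -i 's/,yaw=-.03):$/,yaw=-.03,sg=1):/; s/zz=-np.array(\[-np.sin(yaw)/zz=sg*np.array([-np.sin(yaw)/' h.py; cat >> h.py <<'E'
def ax():
    o=bot.get_obs();return Ro.from_quat(o["tool_rot"],scalar_first=True).as_matrix()[:,0]
E
python3 -c "
from h import *
st();go(-.02,.0095,.09,25)"
```

```text
t 6.95 q [ 1.    0.67 -1.22  2.23  1.41  0.65 -1.51] p [ 0.5479 -0.0721  0.0901] loc [-0.0406  0.0147] ax [ 0.412 -0.018 -0.911] jaw [ 0.865 -0.305  0.398] F [-0.6 -0.3 -0.2]
shift [20. -6. -0.] turn [-0.77   0.021  1.686]
```

drive_tool --slide '[[0,0,0],[0,0,0],[2,0,0],[5,-1,0],[8,-2,0],[11,-3,0],[14,-4,0],[17,-5,0],[20,-6,0],[20,-6,0]]' --turn '[[-0.06,0.0,0.13],[-0.12,0.0,0.26],[-0.18,0.0,0.39],[-0.24,0.01,0.525],[-0.3,0.01,0.655],[-0.36,0.01,0.79],[-0.42,0.01,0.92],[-0.48,0.01,1.05],[-0.54,0.015,1.18],[-0.6,0.02,1.31]]' --gripper '[0.65,0.65,0.65,0.65,0.65,0.65,0.65,0.65,0.65,0.65]'

```text
t: 7.95
eef_pos: [0.5677, -0.0781, 0.0902]
tool_rot: [0.706, -0.459, 0.459, 0.283]
contact_force: [-0.6, 0.1, 0.6]
gripper_width: 0.652
```

```bash

python3 -c "
from h import *
st();go(-.016,.0095,.046,25)"
```

```text
t 7.95 q [ 1.    0.72 -1.24  2.19  1.42  0.69 -0.04] p [ 0.5677 -0.0781  0.0902] loc [-0.0206  0.0092] ax [ 0.418 -0.022 -0.908] jaw [0.388 0.908 0.157] F [-0.6  0.1  0.6]
shift [  5.   0. -44.] turn [-0.161  0.003  0.37 ]
```

drive_tool --slide '[[2,0,0],[5,0,0],[5,0,-5],[5,0,-20],[5,0,-34],[5,0,-44],[5,0,-44],[5,0,-44]]' --turn '[[-0.06,0,0.13],[-0.12,0,0.26],[-0.16,0,0.37],[-0.16,0,0.37],[-0.16,0,0.37],[-0.16,0,0.37],[-0.16,0,0.37],[-0.16,0,0.37]]' --gripper '[0.65,0.65,0.65,0.65,0.65,0.65,0.65,0.65]'

```text
t: 8.75
eef_pos: [0.5726, -0.0779, 0.0466]
tool_rot: [0.602, -0.592, 0.388, 0.371]
contact_force: [0.7, 0.4, 0.4]
gripper_width: 0.651
```

```bash

python3 -c "
from h import *
st();snap('e')"
```

```text
t 8.75 q [ 0.95  0.8  -1.17  2.2   1.59  0.69  0.25] p [ 0.5726 -0.0779  0.0466] loc [-0.0157  0.0096] ax [ 0.424 -0.013 -0.906] jaw [ 0.028  1.    -0.001] F [0.7 0.4 0.4]
top crop (255, 150, 410, 255) scale 5
side crop (270, 130, 410, 310) scale 3
```

View pics/side_e.png

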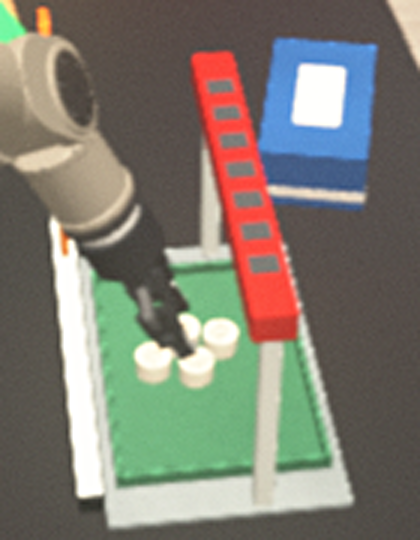

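View pics/top_e.png

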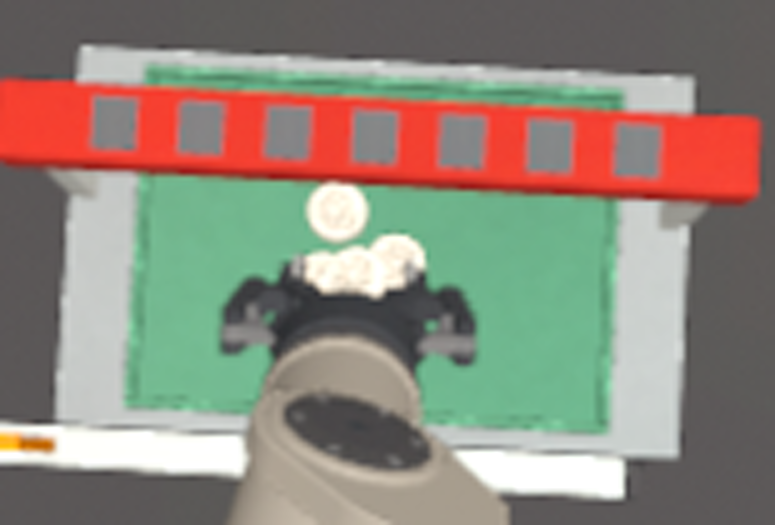

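drive_tool --slide '[[0,0,0],[0,0,0],[0,0,0],[0,0,0],[0,0,0],[0,0,15],[0,0,35]]' --turn '[[0,0,0],[0,0,0],[0,0,0],[0,0,0],[0,0,0],[0,0,0],[0,0,0]]' --gripper '[0.2,0.2,0.2,0.2,0.2,0.2,0.2]' --squeeze 25

```text
t: 9.55
eef_pos: [0.5722, -0.078, 0.0815]
tool_rot: [0.602, -0.591, 0.388, 0.371]
contact_force: [0.0, -0.2, -0.1]
gripper_width: 0.384
```

```bash

python3 -c "
from h import *
st();go(-.048,-.08,.068,20);go(-.048,-.08,.022,20)"
```

```text
t 9.55 q [ 0.99  0.74 -1.23  2.19  1.46  0.68  0.35] p [ 0.5722 -0.078   0.0815] loc [-0.0161  0.0095] ax [ 0.423 -0.011 -0.906] jaw [0.029 1.    0.001] F [ 0.  -0.2 -0.1]
shift [-35. -89. -14.] turn [ 0.002  0.088 -0.001]
shift [-35. -89. -60.] turn [ 0.002  0.088 -0.001]
```

drive_tool --slide '[[-4,-20,0],[-12,-45,0],[-24,-70,0],[-31,-90,-10],[-31,-90,-30],[-31,-90,-48],[-31,-90,-57],[-31,-90,-58],[-31,-90,-58]]' --turn '[[0,0,0],[0,0,0],[0,0,0],[0,0,0],[0,0,0],[0,0,0],[0,0,0],[0,0,0],[0,0,0]]' --gripper '[0.2,0.2,0.2,0.2,0.2,0.2,0.2,0.2,0.2]'

```text
t: 10.45
eef_pos: [0.5411, -0.168, 0.0233]
tool_rot: [0.602, -0.59, 0.388, 0.371]
contact_force: [0.2, -0.4, -1.0]
gripper_width: 0.382
```

```bash

python3 -c "
from h import *
st();snap('f')"
```

```text
t 10.45 q [ 1.14  0.83 -1.13  2.22  1.64  0.59  0.4 ] p [ 0.5411 -0.168   0.0233] loc [-0.0445 -0.0814] ax [ 0.423 -0.011 -0.906] jaw [0.03  1.    0.002] F [ 0.2 -0.4 -1. ]
top crop (255, 150, 410, 255) scale 5
side crop (270, 130, 410, 310) scale 3
```

View pics/side_f.png

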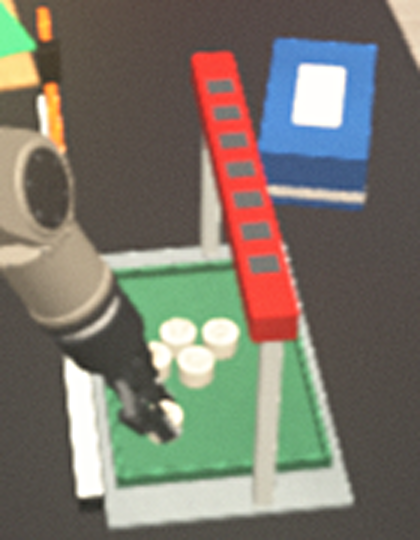

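View pics/top_f.png

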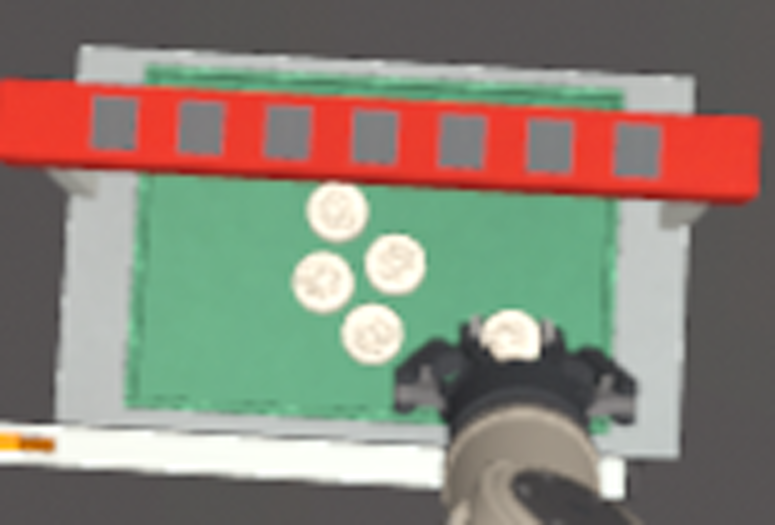

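drive_tool --slide '[[0,0,0],[0,0,0],[0,0,0],[-2,0,12],[-4,0,35],[-4,25,40],[-4,55,40],[-4,80,40],[-4,82,40],[-4,82,40]]' --turn '[[0,0,0],[0,0,0],[0,0,0],[0,0,0],[0,0,0],[0,0,0],[0,0,0],[0,0,0],[0,0,0],[0,0,0]]' --gripper '[0.55,0.55,0.55,0.55,0.55,0.53,0.53,0.53,0.53,0.53]'

```text
t: 11.55
eef_pos: [0.5373, -0.0855, 0.0638]
tool_rot: [0.602, -0.591, 0.388, 0.372]
contact_force: [0.1, -0.7, -0.2]
gripper_width: 0.532
```

```bash

python3 -c "
from h import *
st();snap('g')"
```

```text
t 11.55 q [ 1.03  0.74 -1.22  2.27  1.55  0.65  0.27] p [ 0.5373 -0.0855  0.0638] loc [-0.0508  0.001 ] ax [ 0.423 -0.011 -0.906] jaw [0.028 1.    0.001] F [ 0.1 -0.7 -0.2]
top crop (255, 150, 410, 255) scale 5
side crop (270, 130, 410, 310) scale 3
```

View pics/top_g.png

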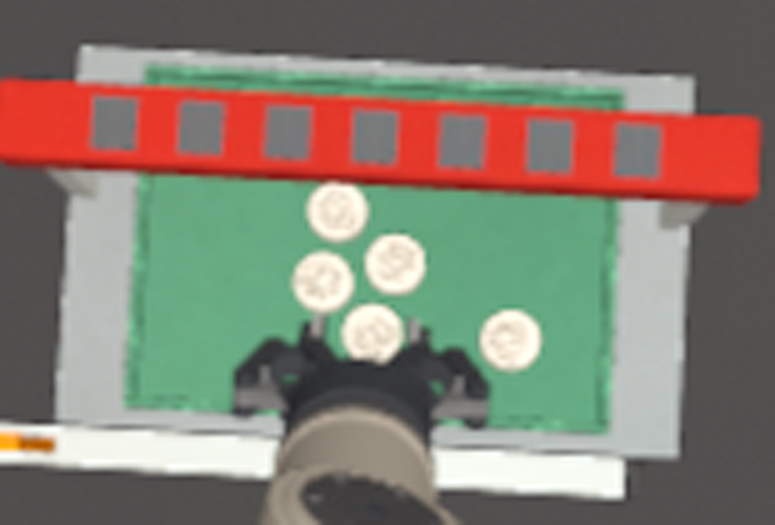

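View pics/side_g.png

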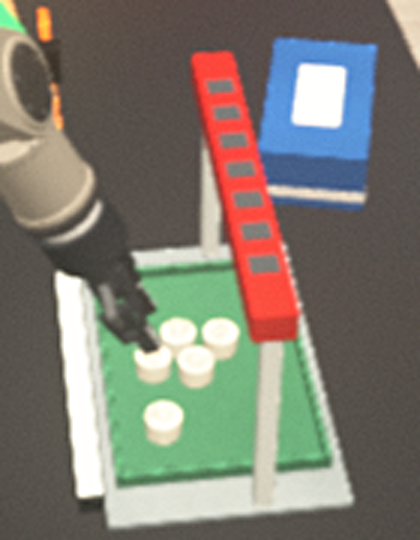

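drive_tool --slide '[[0,-3,-10],[0,-3,-25],[0,-3,-37],[0,-3,-40],[0,-3,-40],[0,-3,-40],[0,-3,-40],[0,-3,-40],[0,-3,-40]]' --turn '[[0,0,0],[0,0,0],[0,0,0],[0,0,0],[0,0,0],[0,0,0],[0,0,0],[0,0,0],[0,0,0]]' --gripper '[0.53,0.53,0.53,0.53,0.53,0.2,0.2,0.2,0.2]'

```text
t: 12.55
eef_pos: [0.5376, -0.0903, 0.024]
tool_rot: [0.602, -0.591, 0.389, 0.37]
contact_force: [-1.3, -1.5, 4.4]
gripper_width: 0.384
```

drive_tool --slide '[[0,0,15],[-2,0,38],[0,20,38],[2,45,38],[2,70,38],[2,82,30],[2,82,12],[2,82,1],[2,82,0],[2,82,0]]' --turn '[[0,0,0],[0,0,0],[0,0,0],[0,0,0],[0,0,0],[0,0,0],[0,0,0],[0,0,0],[0,0,0],[0,0,0]]' --gripper '[0.2,0.2,0.2,0.2,0.2,0.2,0.2,0.2,0.2,0.2]'

```text
t: 13.55
eef_pos: [0.5394, -0.0082, 0.024]
tool_rot: [0.602, -0.591, 0.389, 0.371]
contact_force: [1.2, 0.6, -1.2]
gripper_width: 0.377
```

```bash

python3 -c "
from h import *
st();snap('i')"
```

```text
t 13.55 q [ 0.8   0.82 -1.17  2.29  1.73  0.77 -0.05] p [ 0.5394 -0.0082  0.024 ] loc [-0.051   0.0784] ax [ 0.423 -0.013 -0.906] jaw [0.031 1.    0.   ] F [ 1.2  0.6 -1.2]
top crop (255, 150, 410, 255) scale 5
side crop (270, 130, 410, 310) scale 3
```

View pics/top_i.png

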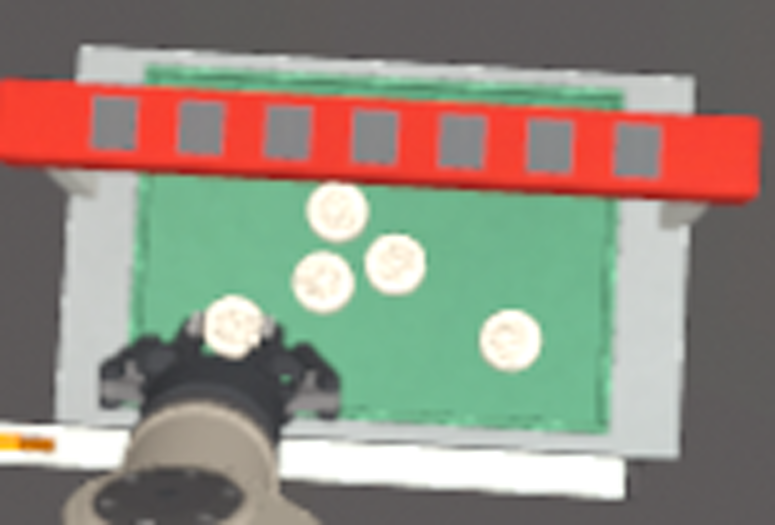

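View pics/side_i.png

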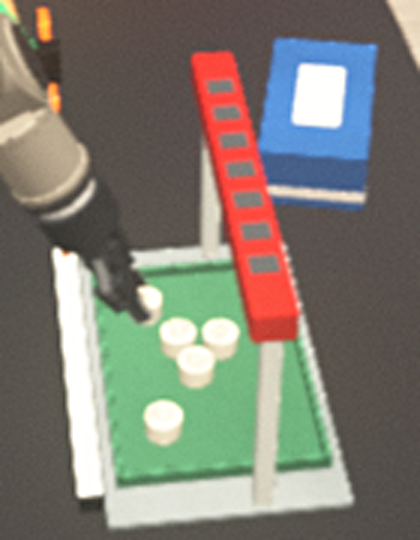

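```bash
cat > k2.py <<'E'
from kin import *
q0=np.array([.8,.82,-1.17,2.29,1.73,.77,-.05])
print("fk check",fk(q0)[0])
for T in [(-.018,.030,.055,30,-.45),(-.018,.030,.055,35,-.45),(-.018,.030,.024,35,-.45),(.0,.055,.034,35,-.3),(.046,.08,.03,37,-.03),(.046,.08,.024,37,-.03),(.025,.024,.024,35,-.03),(.046,-.08,.03,37,-.03)]:
    f=ik(targ(*T[:4],1,T[4]),q0);q=f.x;print(T,q.round(2),"m",np.minimum(q-lo,hi-q).min().round(2),"e",np.linalg.norm(fk(q)[0]-targ(*T[:4],1,T[4])[0]).round(4)); q0=q
E
python3 k2.py
python3 -c "
from h import *
go(-.018,.030,.060,32,-.45);go(-.018,.030,.024,35,-.45)"
```

```text
fk check [ 0.54458783 -0.00735922  0.02973964]
(-0.018, 0.03, 0.055, 30, -0.45) [ 0.55  0.61 -0.85  2.26  1.67  0.71 -0.49] m 0.18 e 0.0
(-0.018, 0.03, 0.055, 35, -0.45) [ 0.52  0.63 -0.86  2.3   1.84  0.79 -0.67] m 0.14 e 0.0
(-0.018, 0.03, 0.024, 35, -0.45) [ 0.52  0.72 -0.86  2.31  1.94  0.86 -0.73] m 0.13 e 0.0
(0.0, 0.055, 0.034, 35, -0.3) [ 0.52  0.7  -0.86  2.29  1.98  0.77 -0.62] m 0.15 e 0.0
(0.046, 0.08, 0.03, 37, -0.03) [ 0.58  0.75 -0.85  2.22  2.17  0.62 -0.45] m 0.22 e 0.0
(0.046, 0.08, 0.024, 37, -0.03) [ 0.58  0.77 -0.85  2.22  2.18  0.64 -0.46] m 0.22 e 0.0
(0.025, 0.024, 0.024, 35, -0.03) [ 0.71  0.74 -0.85  2.25  2.18  0.54 -0.37] m 0.19 e 0.0
(0.046, -0.08, 0.03, 37, -0.03) [ 0.99  0.82 -0.94  2.17  2.17  0.47 -0.1 ] m 0.27 e 0.0
shift [ 31. -49.  36.] turn [-0.029 -0.118 -0.418]
shift [ 31. -49.  -0.] turn [-0.041 -0.169 -0.418]
```

drive_tool --slide '[[0,0,0],[0,0,0],[0,0,0],[-2,0,15],[-2,-5,38],[5,-20,40],[20,-40,40],[31,-49,38],[31,-49,36],[31,-49,36]]' --turn '[[0,0,0],[0,0,0],[0,0,0],[0,0,0],[0,-0.02,-0.06],[-0.01,-0.05,-0.16],[-0.02,-0.08,-0.27],[-0.03,-0.12,-0.37],[-0.04,-0.15,-0.42],[-0.04,-0.16,-0.42]]' --gripper '[0.55,0.55,0.55,0.55,0.55,0.55,0.55,0.55,0.55,0.55]'

```text
t: 14.65
eef_pos: [0.5707, -0.0563, 0.0602]
tool_rot: [0.683, -0.536, 0.461, 0.181]
contact_force: [0.0, 0.5, -0.2]
gripper_width: 0.548
```

```bash

python3 -c "
from h import *
st();snap('j');go(-.018,.030,.024,35,-.45)"
```

```text
t 14.65 q [ 0.72  0.78 -1.15  2.28  1.8   1.01 -0.53] p [ 0.5707 -0.0563  0.0602] loc [-0.0182  0.0312] ax [ 0.509 -0.247 -0.824] jaw [ 0.436  0.9   -0.   ] F [ 0.   0.5 -0.2]
top crop (255, 150, 410, 255) scale 5
side crop (270, 130, 410, 310) scale 3
shift [  1.  -1. -36.] turn [-0.003 -0.01  -0.001]
```

View pics/top_j.png

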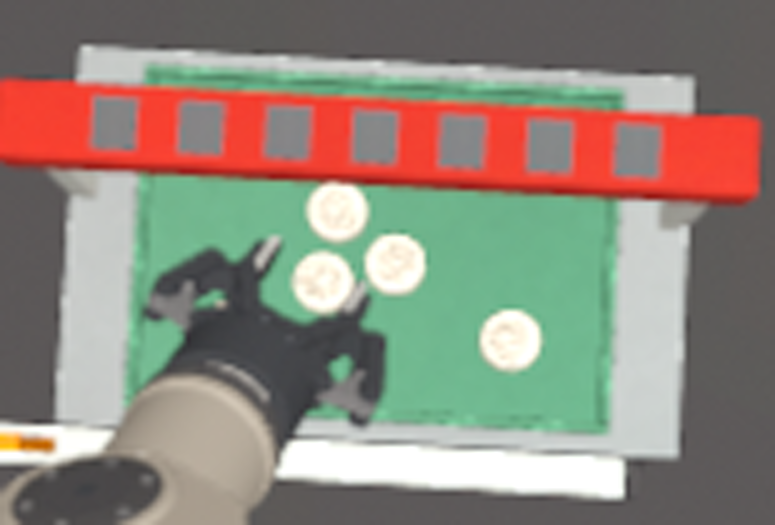

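View pics/side_j.png

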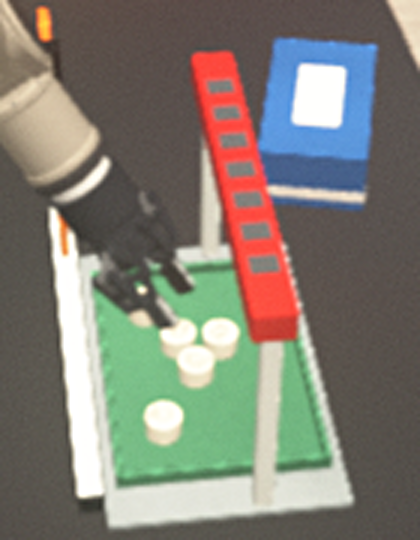

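drive_tool --slide '[[0,-4,-8],[0,-4,-22],[0,-4,-34],[0,-4,-36],[0,-4,-36],[0,-4,-36],[0,-4,-36],[0,-4,-36],[0,-4,-36]]' --turn '[[0,0,0],[0,0,0],[0,0,0],[0,0,0],[0,0,0],[0,0,0],[0,0,0],[0,0,0],[0,0,0]]' --gripper '[0.55,0.55,0.55,0.55,0.2,0.2,0.2,0.2,0.2]'

```text
t: 15.65
eef_pos: [0.5703, -0.061, 0.0245]
tool_rot: [0.683, -0.537, 0.461, 0.182]
contact_force: [-0.6, 0.5, -0.6]
gripper_width: 0.382
```

```bash

python3 -c "
from h import *
st();snap('k');go(.046,.08,.034,35,-.03)"
```

```text
t 15.65 q [ 0.69  0.86 -1.1   2.29  1.9   1.04 -0.59] p [ 0.5703 -0.061   0.0245] loc [-0.0185  0.0265] ax [ 0.509 -0.247 -0.825] jaw [ 0.434  0.901 -0.001] F [-0.6  0.5 -0.6]
top crop (255, 150, 410, 255) scale 5
side crop (270, 130, 410, 310) scale 3
shift [66. 52. 10.] turn [-0.001 -0.01   0.419]
```

View pics/top_k.png

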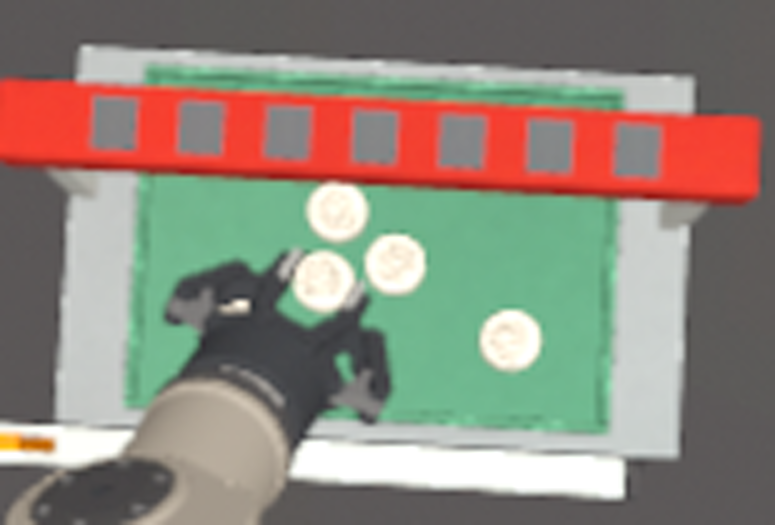

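drive_tool --slide '[[0,2,8],[0,14,10],[3,30,10],[12,42,10],[26,50,10],[40,52,10],[54,52,10],[66,52,10],[68,52,8],[68,52,8]]' --turn '[[0,0,0],[0,0,0.03],[0,0,0.1],[0,0,0.18],[0,0,0.26],[0,0,0.34],[0,0,0.4],[0,0,0.42],[0,0,0.42],[0,0,0.42]]' --gripper '[0.2,0.2,0.2,0.2,0.2,0.2,0.2,0.2,0.2,0.2]'

```text
t: 16.75
eef_pos: [0.6381, -0.0083, 0.0324]
tool_rot: [0.63, -0.621, 0.339, 0.32]
contact_force: [-0.7, 0.5, -0.3]
gripper_width: 0.383
```

```bash

python3 -c "
from h import *
st();snap('l');go(.048,.08,.0245,34.5,-.03)"
```

```text
t 16.75 q [ 0.72  0.87 -1.08  2.18  1.96  0.76 -0.17] p [ 0.6381 -0.0083  0.0324] loc [0.0477 0.0812] ax [ 0.565 -0.017 -0.825] jaw [ 0.029  1.    -0.001] F [-0.7  0.5 -0.3]
top crop (255, 150, 410, 255) scale 5
side crop (270, 130, 410, 310) scale 3
shift [ 1. -1. -8.] turn [ 0.001 -0.002 -0.002]
```

View pics/top_l.png

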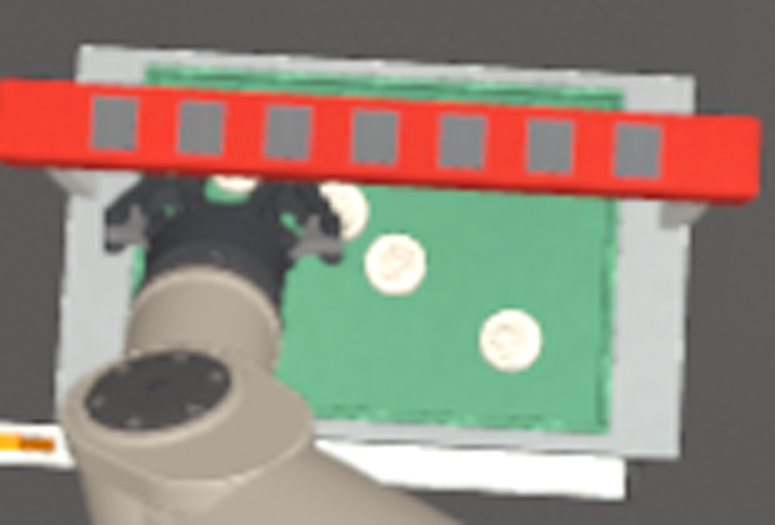

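View pics/side_l.png

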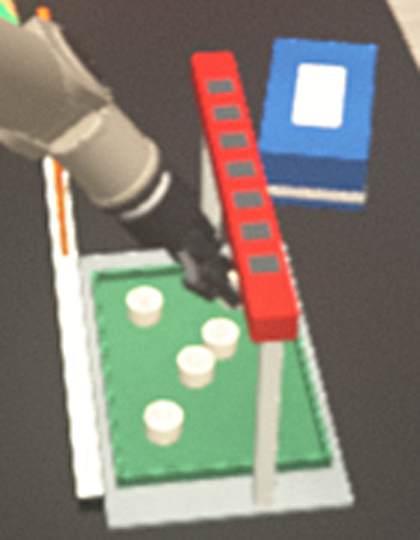

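drive_tool --slide '[[0,0,-5],[0,0,-8],[0,0,-8],[0,0,-8],[0,0,-8],[0,0,-8],[-10,0,7],[-25,0,28],[-30,0,35],[-30,0,35]]' --turn '[[0,0,0],[0,0,0],[0,0,0],[0,0,0],[0,0,0],[0,0,0],[0,0,0],[0,0,0],[0,0,0],[0,0,0]]' --gripper '[0.2,0.2,0.2,0.5,0.5,0.5,0.5,0.5,0.5,0.5]'

```text
t: 17.85
eef_pos: [0.6075, -0.0083, 0.0682]
tool_rot: [0.63, -0.622, 0.338, 0.32]
contact_force: [0.9, 0.4, 0.3]
gripper_width: 0.502
```

```bash

python3 -c "
from h import *
st();snap('m');go(-.007,-.016,.062,34.5,-.03)"
```

```text
t 17.85 q [ 0.77  0.77 -1.13  2.24  1.89  0.73 -0.16] p [ 0.6075 -0.0083  0.0682] loc [0.0172 0.0803] ax [ 0.566 -0.018 -0.824] jaw [ 0.028  1.    -0.002] F [0.9 0.4 0.3]
top crop (255, 150, 410, 255) scale 5
side crop (270, 130, 410, 310) scale 3
shift [-27. -95.  -5.] turn [ 0.001 -0.002 -0.001]
```

View pics/side_m.png

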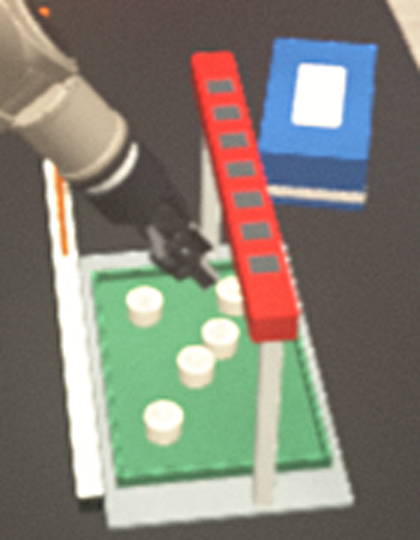

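C sits flat at the rear left (231,295 in the crop). Now over B.

drive_tool --slide '[[-8,-25,0],[-18,-55,0],[-27,-82,0],[-27,-95,-3],[-27,-95,-5],[-27,-95,-5]]' --turn '[[0,0,0],[0,0,0],[0,0,0],[0,0,0],[0,0,0],[0,0,0]]' --gripper '[0.52,0.52,0.52,0.52,0.52,0.52]'

```text
t: 18.55
eef_pos: [0.5813, -0.1027, 0.0616]
tool_rot: [0.63, -0.621, 0.339, 0.321]
contact_force: [-0.3, 0.3, 0.9]
gripper_width: 0.518
```

```bash

python3 -c "
from h import *
st();snap('n')"
```

```text
t 18.55 q [ 0.98  0.74 -1.1   2.27  1.96  0.57 -0.06] p [ 0.5813 -0.1027  0.0616] loc [-0.0062 -0.0149] ax [ 0.565 -0.016 -0.825] jaw [0.029 1.    0.   ] F [-0.3  0.3  0.9]
top crop (255, 150, 410, 255) scale 5
side crop (270, 130, 410, 310) scale 3
```

View pics/top_n.png

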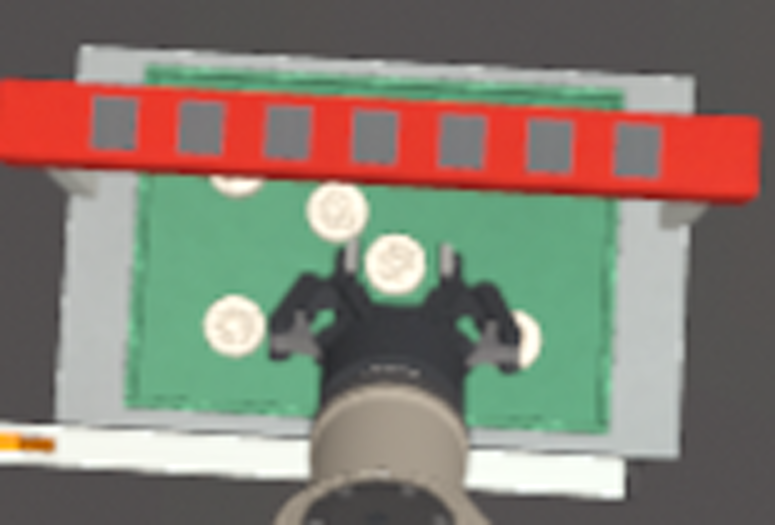

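View pics/side_n.png

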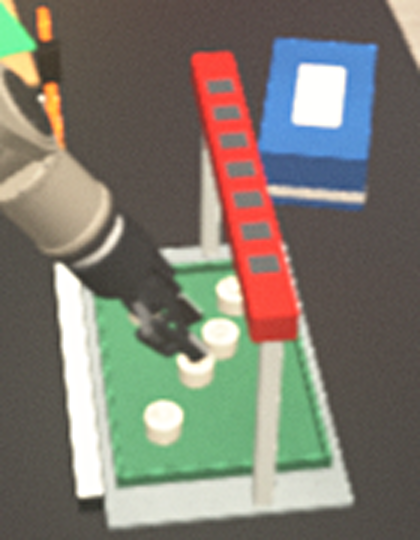

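drive_tool --slide '[[-3,0,-8],[-3,0,-22],[-3,0,-34],[-3,0,-37],[-3,0,-37],[-3,0,-37],[-3,0,-37],[-3,0,-37],[-3,0,-29],[-3,0,-27]]' --turn '[[0,0,0],[0,0,0],[0,0,0],[0,0,0],[0,0,0],[0,0,0],[0,0,0],[0,0,0],[0,0,0],[0,0,0]]' --gripper '[0.52,0.52,0.52,0.52,0.2,0.2,0.2,0.2,0.2,0.2]'

```text
t: 19.65
eef_pos: [0.5789, -0.1016, 0.0362]
tool_rot: [0.63, -0.622, 0.338, 0.321]
contact_force: [-0.2, 0.2, -0.6]
gripper_width: 0.382
```

```bash

python3 -c "
from h import *
st();snap('o');go(.048,-.08,.034,34.5,-.03)"
```

```text
t 19.65 q [ 0.97  0.82 -1.09  2.29  2.06  0.63 -0.11] p [ 0.5789 -0.1016  0.0362] loc [-0.0087 -0.0139] ax [ 0.566 -0.015 -0.824] jaw [ 0.026  1.    -0.001] F [-0.2  0.2 -0.6]
top crop (255, 150, 410, 255) scale 5
side crop (270, 130, 410, 310) scale 3
shift [ 55. -68.  -2.] turn [ 0.001 -0.    -0.004]
```

View pics/top_o.png

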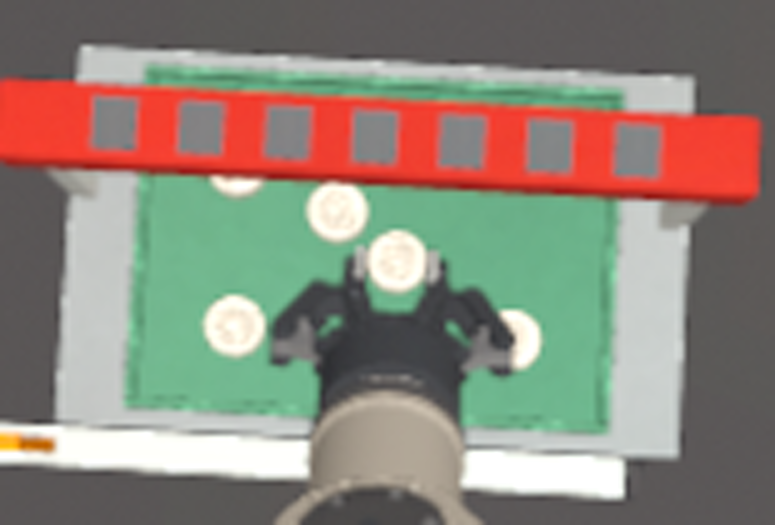

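drive_tool --slide '[[0,-15,0],[3,-38,0],[15,-58,0],[32,-68,0],[48,-69,0],[52,-69,-2],[52,-69,-8],[52,-69,-12],[52,-69,-12],[52,-69,-12]]' --turn '[[0,0,0],[0,0,0],[0,0,0],[0,0,0],[0,0,0],[0,0,0],[0,0,0],[0,0,0],[0,0,0],[0,0,0]]' --gripper '[0.2,0.2,0.2,0.2,0.2,0.2,0.2,0.2,0.2,0.2]'

```text
t: 20.75
eef_pos: [0.6302, -0.1702, 0.0236]
tool_rot: [0.63, -0.621, 0.337, 0.321]
contact_force: [-0.1, 0.1, 1.1]
gripper_width: 0.383
```

```bash

python3 -c "
from h import *
st();snap('p')"
```

```text
t 20.75 q [ 0.99  0.84 -0.97  2.14  2.    0.48  0.06] p [ 0.6302 -0.1702  0.0236] loc [ 0.0447 -0.081 ] ax [ 0.566 -0.015 -0.824] jaw [ 0.026  1.    -0.   ] F [-0.1  0.1  1.1]
top crop (255, 150, 410, 255) scale 5
side crop (270, 130, 410, 310) scale 3
```

View pics/side_p.png

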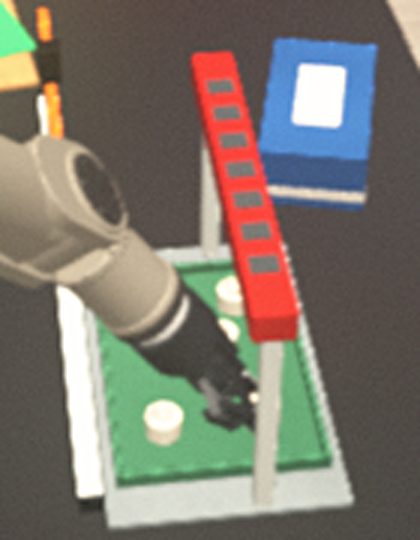

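drive_tool --slide '[[0,0,0],[0,0,0],[0,0,0],[-8,0,12],[-22,0,32],[-30,10,40],[-30,40,40],[-28,75,40],[-22,98,39],[-20,103,38]]' --turn '[[0,0,0],[0,0,0],[0,0,0],[0,0,0],[0,0,0],[0,0,0],[0,0,0],[0,0,0],[0,0,0],[0,0,0]]' --gripper '[0.55,0.55,0.55,0.55,0.55,0.55,0.55,0.55,0.55,0.55]'

```text
t: 21.85
eef_pos: [0.6104, -0.0628, 0.0621]
tool_rot: [0.63, -0.622, 0.335, 0.323]
contact_force: [1.2, -0.9, 0.3]
gripper_width: 0.552
```

```bash

python3 -c "
from h import *
st();snap('q')"
```

```text
t 21.85 q [ 0.87  0.76 -1.08  2.23  1.92  0.62 -0.08] p [ 0.6104 -0.0628  0.0621] loc [0.0217 0.0259] ax [ 0.567 -0.01  -0.824] jaw [0.02  1.    0.002] F [ 1.2 -0.9  0.3]
top crop (255, 150, 410, 255) scale 5
side crop (270, 130, 410, 310) scale 3
```

View pics/side_q.png

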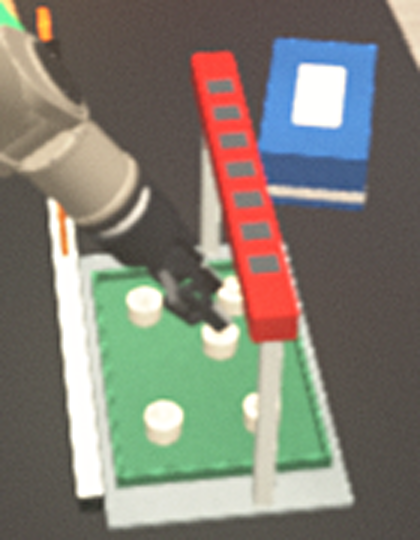

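View pics/top_q.png

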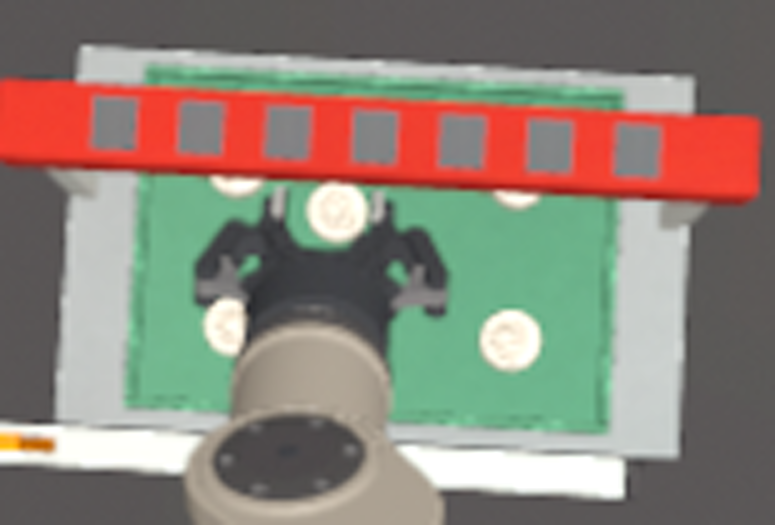

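drive_tool --slide '[[0,-4,-8],[0,-5,-22],[0,-5,-34],[0,-5,-38],[0,-5,-38],[0,-5,-38],[0,-5,-38],[0,-5,-38],[0,-5,-38]]' --turn '[[0,0,0],[0,0,0],[0,0,0],[0,0,0],[0,0,0],[0,0,0],[0,0,0],[0,0,0],[0,0,0]]' --gripper '[0.55,0.55,0.55,0.55,0.2,0.2,0.2,0.2,0.2]'

```text
t: 22.85
eef_pos: [0.6104, -0.071, 0.0238]
tool_rot: [0.63, -0.622, 0.337, 0.322]
contact_force: [-0.7, -0.1, -0.3]
gripper_width: 0.383
```

drive_tool --slide '[[0,0,6],[-12,-12,6],[-24,-24,6],[-24,-24,2],[-24,-24,0],[-24,-24,0],[-24,-24,0],[-24,-24,0],[-24,-24,0]]' --turn '[[0,0,0],[0,0,0],[0,0,0],[0,0,0],[0,0,0],[0,0,0],[0,0,0],[0,0,0],[0,0,0]]' --gripper '[0.2,0.2,0.2,0.2,0.2,0.2,0.55,0.55,0.55]'

```text
t: 23.75
eef_pos: [0.5868, -0.0946, 0.024]
tool_rot: [0.63, -0.622, 0.336, 0.322]
contact_force: [-0.2, 0.5, -0.1]
gripper_width: 0.549
```

drive_tool --slide '[[-8,0,12],[-22,0,32],[-40,0,50],[-50,0,70],[-50,0,90]]' --turn '[[0,0,0],[0,0,0],[0,0.05,0],[0,0.1,0],[0,0.15,0]]' --gripper '[0.55,0.55,0.4,0.2,0.0]'

```text
t: 24.25
eef_pos: [0.5357, -0.0969, 0.1027]
tool_rot: [0.604, -0.602, 0.378, 0.36]
contact_force: [-0.9, -0.6, -1.0]
gripper_width: 0.07
```

```bash

python3 -c "
from h import *
st();snap('r')"
```

```text
t 24.25 q [ 0.94  0.49 -1.02  2.28  1.39  0.4   0.36] p [ 0.5357 -0.0969  0.1027] loc [-0.052  -0.0105] ax [ 0.455 -0.021 -0.89 ] jaw [ 0.024  1.    -0.011] F [-0.9 -0.6 -1. ]
top crop (255, 150, 410, 255) scale 5
side crop (270, 130, 410, 310) scale 3
```

View pics/side_r.png

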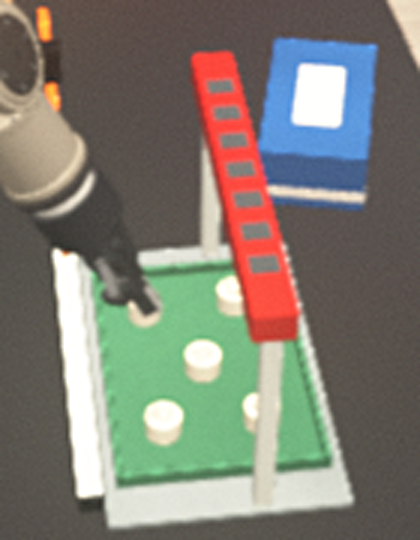

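View pics/top_r.png

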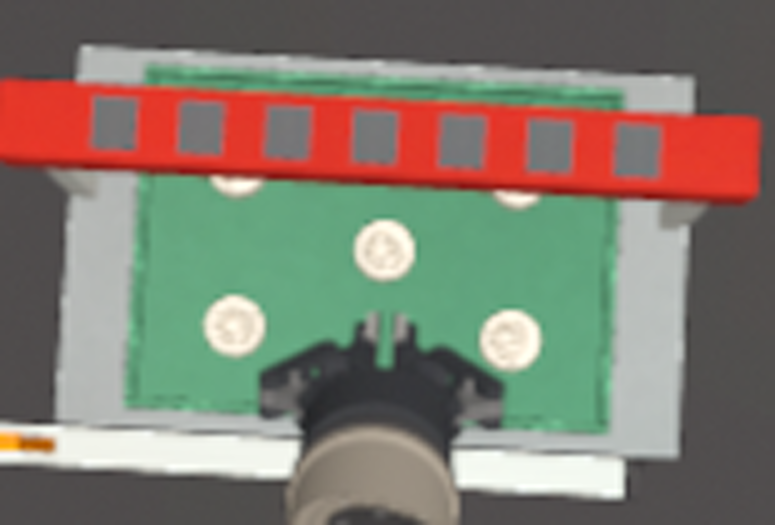

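```bash
cat > k3.py <<'E'
from kin import *
q0=np.array([ 0.94,0.49,-1.02,2.28,1.39,0.4,0.36])
def W(x,y,z,th,yaw=-.03):
    p,R=targ(0,0,z,th,1,yaw); return np.array([x,y,z]),R
for T in [(.52,-.09,.16,15),(.49,-.07,.22,3),(.48,0,.23,0),(.475,.1,.23,0),(.475,.2,.23,0),(.475,.29,.23,0),(.475,.29,.168,0),(.474,.265,.168,0),(.468,.1,.168,0),(.465,-.05,.168,0)]:
    f=ik(W(*T),q0);q=f.x;print(T,q.round(2),"m",np.minimum(q-lo,hi-q).min().round(2),"e",np.linalg.norm(fk(q)[0]-W(*T)[0]).round(4)); q0=q
E
python3 k3.py
python3 -c "
from h import *
go(-.10,0.01,.22,0)"
```

```text
(0.52, -0.09, 0.16, 15) [ 0.79  0.31 -0.85  2.12  0.45  0.58  1.2 ] m 0.32 e 0.0
(0.49, -0.07, 0.22, 3) [ 0.74  0.26 -0.84  1.98  0.25  0.95  1.33] m 0.46 e 0.0
(0.48, 0, 0.23, 0) [ 0.6   0.25 -0.84  1.96  0.22  1.02  1.2 ] m 0.48 e 0.0
(0.475, 0.1, 0.23, 0) [ 0.39  0.26 -0.84  1.95  0.23  1.02  0.99] m 0.49 e 0.0
(0.475, 0.2, 0.23, 0) [ 0.18  0.32 -0.84  1.89  0.28  1.05  0.77] m 0.55 e 0.0
(0.475, 0.29, 0.23, 0) [-0.01  0.4  -0.83  1.8   0.33  1.08  0.59] m 0.58 e 0.0
(0.475, 0.29, 0.168, 0) [-0.05  0.47 -0.79  1.87  0.4   0.97  0.53] m 0.57 e 0.0
(0.474, 0.265, 0.168, 0) [ 0.    0.45 -0.79  1.9   0.38  0.96  0.57] m 0.54 e 0.0
(0.468, 0.1, 0.168, 0) [ 0.37  0.34 -0.84  2.03  0.32  0.9   0.89] m 0.41 e 0.0
(0.465, -0.05, 0.168, 0) [ 0.69  0.32 -0.84  2.06  0.31  0.89  1.22] m 0.38 e 0.0
shift [-50.  22. 116.] turn [ 0.025  0.477 -0.007]
```

drive_tool --slide '[[-8,0,15],[-16,0,30],[-24,2,45],[-32,5,60],[-40,9,78],[-46,13,95],[-50,18,110],[-52,22,120],[-52,22,120]]' --turn '[[0,0.06,0],[0.01,0.12,0],[0.01,0.18,0],[0.015,0.24,0],[0.02,0.3,0],[0.02,0.36,0],[0.025,0.42,0],[0.025,0.477,-0.007],[0.025,0.477,-0.007]]' --gripper '[0,0,0,0,0,0,0,0,0]'

```text
t: 25.25
eef_pos: [0.488, -0.0758, 0.2244]
tool_rot: [0.508, -0.493, 0.508, 0.491]
contact_force: [0.5, 0.1, -0.7]
gripper_width: -0.003
```

```bash
python3 -c "
from h import *
st();go(-.115,0.01,.228,0)
r=snap('s')
"
```

```text
t 25.25 q [ 1.06  0.49 -1.32  1.93  0.53  1.13  1.08] p [ 0.488  -0.0758  0.2244] loc [-0.1004  0.0092] ax [ 0.002 -0.002 -1.   ] jaw [ 0.031  1.    -0.002] F [ 0.5  0.1 -0.7]
shift [-15.   1.   4.] turn [0.002 0.002 0.001]
top crop (255, 150, 410, 255) scale 5
side crop (270, 130, 410, 310) scale 3
```

View pics/top_s.png

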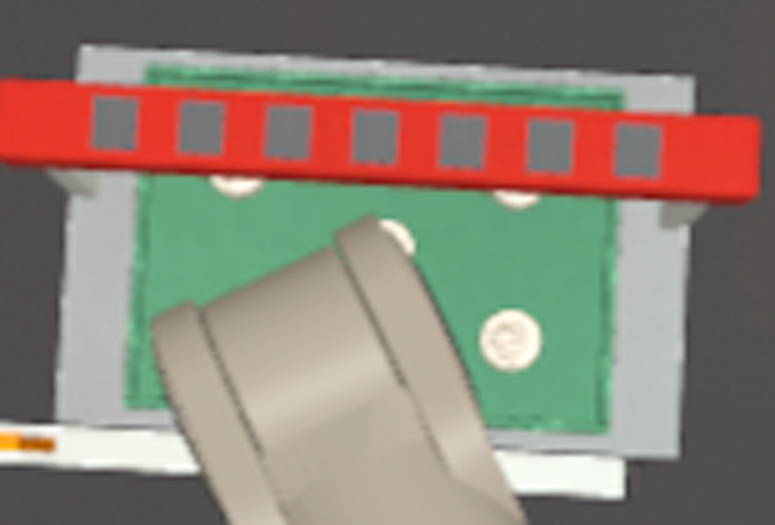

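drive_tool --slide '[[-5,20,5],[-10,50,6],[-12,85,6],[-13,120,6]]' --turn '[[0,0,0],[0,0,0],[0,0,0],[0,0,0]]' --gripper '[0,0,0,0]'

```text
t: 25.75
eef_pos: [0.4718, 0.0449, 0.2282]
tool_rot: [0.507, -0.493, 0.508, 0.491]
contact_force: [1.0, -0.4, -0.3]
gripper_width: 0.003
```

```bash
python3 -c "
from h import *
st()
"
```

```text
t 25.75 q [ 0.85  0.44 -1.32  1.97  0.48  1.11  0.86] p [0.4718 0.0449 0.2282] loc [-0.1202  0.1294] ax [ 0.001 -0.004 -1.   ] jaw [ 0.031  1.    -0.004] F [ 1.  -0.4 -0.3]
```

drive_tool --slide '[[0,35,0],[1,75,2],[2,115,2],[3,155,2],[4,195,2],[4,225,2],[4,245,2],[4,250,-10],[4,250,-35],[4,250,-60]]' --turn '[[0,0,0],[0,0,0],[0,0,0],[0,0,0],[0,0,0],[0,0,0],[0,0,0],[0,0,0],[0,0,0],[0,0,0]]' --gripper '[0,0,0,0,0,0,0,0,0,0]'

```text
t: 26.75
eef_pos: [0.4753, 0.2937, 0.1663]
tool_rot: [0.507, -0.494, 0.509, 0.49]
contact_force: [0.1, -0.0, 0.6]
gripper_width: 0.002
```

```bash
python3 -c "
from h import *
st();snap('t',(150,150,400,260),(250,60,410,310))
"
```

```text
t 26.75 q [ 0.15  0.62 -1.12  1.85  0.63  1.09  0.33] p [0.4753 0.2937 0.1663] loc [-0.1241  0.3783] ax [ 0.002 -0.005 -1.   ] jaw [ 0.031  0.999 -0.005] F [ 0.1 -0.   0.6]
top crop (150, 150, 400, 260) scale 3
side crop (250, 60, 410, 310) scale 2
```

View pics/side_t.png

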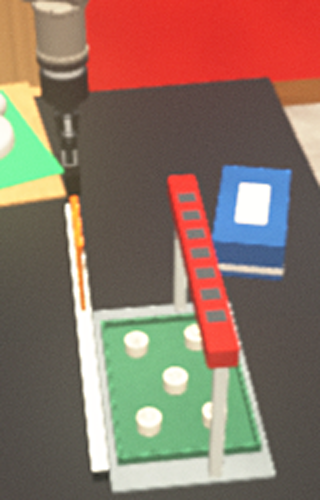

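View pics/top_t.png

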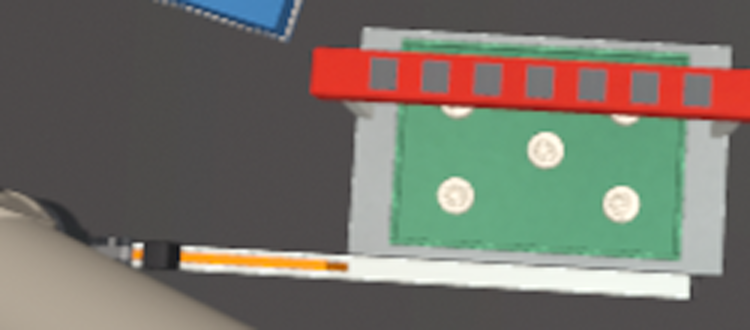

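drive_tool --slide '[[0,-20,0],[0,-34,0],[-1,-50,0],[-2,-70,0],[-3,-98,0],[-3,-126,0],[-4,-154,0],[-5,-182,0],[-6,-210,0],[-7,-238,0]]' --turn '[[0,0,0],[0,0,0],[0,0,0],[0,0,0],[0,0,0],[0,0,0],[0,0,0],[0,0,0],[0,0,0],[0,0,0]]' --gripper '[0,0,0,0,0,0,0,0,0,0]'

```text
t: 27.85
eef_pos: [0.4667, 0.053, 0.1648]
tool_rot: [0.505, -0.494, 0.51, 0.49]
contact_force: [1.9, 2.2, 0.3]
gripper_width: 0.003
```

```bash
python3 -c "
from h import *
st()
"
```

```text
t 27.85 q [ 0.74  0.5  -1.23  2.04  0.57  1.01  0.76] p [0.4667 0.053  0.1648] loc [-0.1255  0.1373] ax [-0.002 -0.008 -1.   ] jaw [ 0.032  0.999 -0.008] F [1.9 2.2 0.3]
```

Remaining ≈ 111 mm.

drive_tool --slide '[[-1,-25,1],[-2,-50,1],[-3,-75,1],[-3,-92,1],[-3,-102,1],[-3,-107,1],[-3,-107,1]]' --turn '[[0,0,0],[0,0,0],[0,0,0],[0,0,0],[0,0,0],[0,0,0],[0,0,0]]' --gripper '[0,0,0,0,0,0,0]'

```text
t: 28.55
eef_pos: [0.4636, -0.0546, 0.1659]
tool_rot: [0.505, -0.494, 0.511, 0.49]
contact_force: [0.1, -0.1, 0.2]
gripper_width: 0.0
```

drive_tool --slide '[[0,-3,0],[0,-5,0],[0,-7,0],[0,-7,0]]' --turn '[[0,0,0],[0,0,0],[0,0,0],[0,0,0]]' --gripper '[0,0,0,0]'

```text
t: 28.95
eef_pos: [0.4637, -0.0591, 0.1661]
tool_rot: [0.506, -0.494, 0.509, 0.491]
contact_force: [0.5, 6.8, 0.1]
gripper_width: 0.001
```

drive_tool --slide '[[0,-3,0],[0,-5,0],[0,-5,0]]' --turn '[[0,0,0],[0,0,0],[0,0,0]]' --gripper '[0,0,0]'

```text
t: 29.25
eef_pos: [0.4636, -0.0592, 0.1663]
tool_rot: [0.507, -0.493, 0.506, 0.494]
contact_force: [-0.7, 14.0, -3.0]
gripper_width: -0.002
```

Hard stop reached. Back off and up.

drive_tool --slide '[[0,10,0],[0,25,0],[0,30,20],[-10,35,50],[-20,40,75],[-20,40,75]]' --turn '[[0,0,0],[0,0,0],[0,0,0],[0,0,0],[0,0,0],[0,0,0]]' --gripper '[0,0,0,0,0,0]'

```text
t: 29.85
eef_pos: [0.4447, -0.0179, 0.244]
tool_rot: [0.507, -0.495, 0.505, 0.492]
contact_force: [-0.4, 0.2, -0.4]
gripper_width: 0.003
```

```bash
python3 -c "
from h import *
st();r=snap('u')
import cv2
cv2.imwrite('pics/top_full.png',r['top']['color'][:,:,::-1])
S=lambda l:[(270+(u+.5)/3-.5,130+(v+.5)/3-.5) for u,v in l]
"
```

```text
t 29.85 q [ 1.08  0.34 -1.37  2.01  0.38  1.09  1.09] p [ 0.4447 -0.0179  0.244 ] loc [-0.1454  0.0658] ax [ 0.004 -0.002 -1.   ] jaw [ 0.024  1.    -0.002] F [-0.4  0.2 -0.4]
top crop (255, 150, 410, 255) scale 5
side crop (270, 130, 410, 310) scale 3
```

View pics/side_u.png

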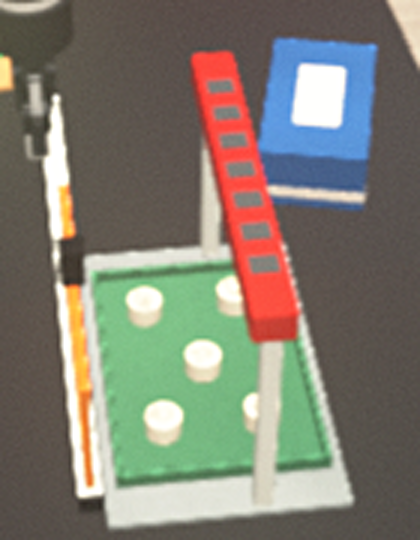

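View pics/top_full.png

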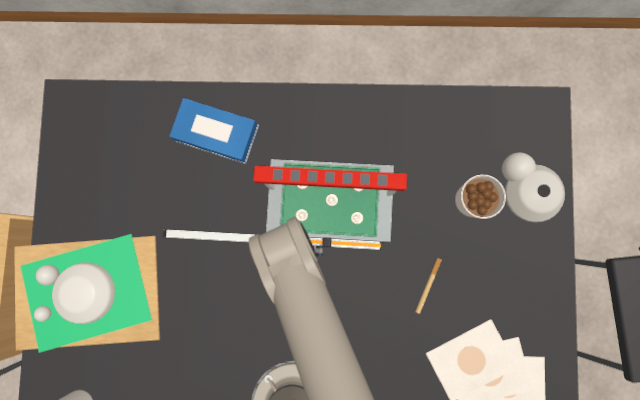

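```bash
python3 - <<'E'
from h import *
from scipy.spatial.distance import pdist
s=bot.read_camera("side")
S=lambda l:[(270+(u+.5)/3-.5,130+(v+.5)/3-.5) for u,v in l]
P=plane(s,S([(145,299),(232,288),(203,353),(164,415),(262,405)]),.036)[:,:2]
d=P-[.588,-.088];L=np.c_[d[:,0]-.03*d[:,1],.03*d[:,0]+d[:,1]];print(L.round(3));print("min gap",pdist(P).min()-.034)
print(bot.hand_in())
E
```

```text
[[-0.05   0.078]
 [ 0.04   0.083]
 [-0.002 -0.005]
 [-0.05  -0.081]
 [ 0.044 -0.08 ]]
min gap 0.05403595386734869
the job is handed in; nothing more can be done
None
```

The job is done and handed in at about 30 s of the 72 s allowed: guard slid open, all five casts spread out, guard slid shut again.

- **Guard:** it was about 13 mm ajar at the start. I pushed its knob to the open stop (16 N on the wrist), and after spreading pushed it back until it would not move further (14 N). The knob position worked out from the tool agrees with fully shut to within 2 mm.
- **Casts:** I moved them one at a time with the tool tilted 25–35° under the lamp. In the last side picture they lie flat, one in each quarter and one in the middle. The smallest clear space between any two measures about 54 mm.
- **Less certain:** the two rear casts are partly hidden by the lamp bar and its post, so their positions are rougher, but the poses at which I released them agree.
- **Everything else:** the tub, glove box and modelling tool look unmoved in the last full top view. I saw no contact with the lamp, and the largest wrist reading was about 20 N.
- **Trouble on the way:** the first tilted approach ran close to two wrist joint limits and stopped short of the heap. I backed off and turned the gripper half round, and later grasps went normally. On a later approach one elbow joint came within 0.04 rad of its limit but stayed inside it.

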